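# Weigh the jar behind the bottles

### The arm

A 6-joint arm with a two-finger parallel gripper is mounted at the origin on the work surface. World frame = base frame: x ahead of the robot, y to its left, z up, the work surface at z = 0. Lengths are in m, angles in rad, forces in N, time in s.
With the tool pointing down it reaches from about 0.35 to 1 m from the base axis. Payload 7.1 kg.
Tool frame: the origin (TCP) lies midway between the tips of the shut fingers; the grasp point (between the pads) lies 19 mm behind it (bot.pinch_z is the distance from the TCP to the grasp point, in m); z points along the fingers, y is the line along which they close (so a half turn about z gives the same grasp; the last joint's range is limited). The gripper opens to 85 mm and grips with 20 to 120 N. Pads are 22 mm wide; open, the fingers measure 114 mm over their backs; the gripper's body (76 mm by 85 mm) begins 54 mm behind the grasp point. The pads swing forward as they close: fully open they stand 13 mm farther back than shut.
Start: joints at [1.083, 0.423, 1.63, -0, 1.089, -0.019], TCP at [0.282, 0.558, 0.231] pointing down, gripper open.
Joint ranges: [-3, 3], [-0.9, 2.11], [0.09, 2.58], [-1.31, 4.45], [0.11, 2.69], [-2.54, 2.54]. Speed limits (rad/s): [2.39, 2.39, 3.01, 3.14, 3.14, 3.14].

### API

Orientations are given as a unit quaternion [w, x, y, z].
In Python, from bench import bot gives the robot as it stands.
- The arm moves only by the tool carry_out, never from a script. Its argument "increments" is a list of rows, each an object of numbers: "gripper": the finger opening in m, from 0 to 0.0854; "tx", "ty", "tz": the shift along the tool's x, y, z in m; "ax", "ay", "az": the turn, a rotation vector about the tool's x, y, z in rad. A call has 1 to 12 rows; each row is the pose to reach, as a shift and turn from the pose commanded when the call began, along the tool's axes at that moment; what a row does not reach only later rows make up. A row lasts 1/8 s, in which the tool goes at most 62.5 mm and 10.7 degrees, less where a joint would pass 70% of its speed; a pose out of reach is approached as far as the arm can. A call with a gripper value outside its range is refused whole. The fingers move at their own pace and stop on an object; the grip force is fixed at half the most. Time passes only in rows, so rows that repeat a pose let the fingers close. It gives the time, the measured TCP pose, the force, the opening and the grip force at its end, in the units of the state.
- bot.read_state(): the state, without advancing time (a new reading comes with each control period).
- bot.read_camera(name): name is "scene" or "top" or "wrist"; returns (picture, depth): 384x512x3 uint8, red, green, blue; 384x512 float32, m along the optical axis (not along the pixel's ray), 0 where there is no reading.
- bot.get_calibration(name): a dict with "vertical_fov" (degrees; the focal length in pixels is half the picture's height over the tangent of half this angle, whatever the lens; pixels are square), "cx", "cy" (the principal point, pixels), "position" and "orientation" of the camera in the world; the wrist camera has in their place "T_tool_cam" (4x4, takes a point from camera to tool coordinates, whose origin is the TCP and whose axes are the flange's). Camera axes: x right, y up, looking along -z (the intrinsics and any distortion apply to the point x, -y, -z); pixel columns grow to the right and rows downward; lengths in m; the calibration is good to about 2 mm. A picture is of the moment at which its call begins: read the wrist's pose just before it. get_calibration takes no time and is no camera call.
- bot.finish_job(): hands the job in; it is judged then, once.
The state is a dict: "t": time; "joint_pos": joint angles; "joint_velocities": joint speeds; "joint_torque": joint torques, N m; "eef_pos": TCP position; "tcp_rot": TCP orientation; "ft_force": force on the tool from outside, world axes, zero at the start; "torque": the same for the moment, N m; "gripper_width": opening from 0.0 (shut) to 1.0 (fully open); "grasp_force": force on a finger pad.
Only numpy, scipy, OpenCV 4.12 (cv2) and the standard library are available. Lean on these libraries where they do the work, as an engineer would, in place of code of your own. Each camera call takes 0.05 s, during which the arm holds its last target. There are 200 camera calls.

### The job

The green-lidded jar has to be weighed, but three bottles stand in front of it: first move all three into the steel side tray, then take the green-lidded jar and stand it in the middle of the balance's round pan. Only then put each bottle back, centred on the mat of its cap's colour. Keep the bottles and jars upright and leave the white-lidded jar where it is.

Things in the scene. Friction and masses are not known exactly. Their poses are not given: they have to be found in the camera images.
- bottle_blue: white plastic bottle with a blue screw cap, loose, about 0.2 kg, 130 mm tall: body 56 mm across up to 82 mm, sloping shoulder to 97 mm, then the cap, 38 mm across, from 100 to 130 mm (grip it there, from above). Round about its z axis; origin at the centre of its underside. At the start it stands on the blue mat.
- bottle_red: white plastic bottle with a red screw cap, loose, about 0.2 kg, 130 mm tall: body 56 mm across up to 82 mm, sloping shoulder to 97 mm, then the cap, 38 mm across, from 100 to 130 mm (grip it there, from above). Round about its z axis; origin at the centre of its underside. At the start it stands on the red mat.
- bottle_yellow: white plastic bottle with a yellow screw cap, loose, about 0.2 kg, 130 mm tall: body 56 mm across up to 82 mm, sloping shoulder to 97 mm, then the cap, 38 mm across, from 100 to 130 mm (grip it there, from above). Round about its z axis; origin at the centre of its underside. At the start it stands on the yellow mat.
- mat_blue: blue disc, fixed, 72 mm across and 3 mm thick, the blue-capped bottle's own place. Origin at the centre of its underside, 6 mm above the bench; its top is 9 mm above the bench. The three mats form a straight row, 78 mm apart, in any colour order, on a grey shelf board 6 mm thick.
- mat_red: red disc, fixed, 72 mm across and 3 mm thick, the red-capped bottle's own place. Origin at the centre of its underside, 6 mm above the bench; its top is 9 mm above the bench. The three mats form a straight row, 78 mm apart, in any colour order, on a grey shelf board 6 mm thick.
- mat_yellow: yellow disc, fixed, 72 mm across and 3 mm thick, the yellow-capped bottle's own place. Origin at the centre of its underside, 6 mm above the bench; its top is 9 mm above the bench. The three mats form a straight row, 78 mm apart, in any colour order, on a grey shelf board 6 mm thick.
- jar_green: low jar with a GREEN lid, to be weighed; loose, 0.12 kg, 48 mm tall: amber body 48 mm across up to 30 mm, lid 50 mm across above. Origin: centre of its underside, 6 mm above the bench (grey board; lip 14 mm high at its far edge). Stands 58 mm behind the line of mats, close behind the bottles, which leave a gripper body no room. The two jars are about 104 mm apart, in either order.
- jar_white: low jar with a WHITE lid, to be left alone; loose, 0.12 kg, 48 mm tall: amber body 48 mm across up to 30 mm, lid 50 mm across above. Origin: centre of its underside, 6 mm above the bench (grey board; lip 14 mm high at its far edge). Stands 58 mm behind the line of mats.
- tray: empty steel side tray, fixed, open at the top: 290 mm along its own x, 140 mm along its own y, walls 4 mm thick and 15 mm high, floor 4 mm thick. Origin at the centre of its underside. It has room for the three bottles in one row along its x, 85 mm apart. Left or right of the bottles.
- balance: white laboratory balance, fixed: housing 210 x 180 mm, 45 mm high, with a round steel pan, 100 mm across, centred above the origin; the pan's top is 60 mm above the origin, which is on the bench. The pan is rigid. On the other side of the bottles from the tray.

How it is judged:
On the way, in this order (a step that is already met when the one before it is completed fails the run):
1. all three bottles stand released in the side tray, the green-lidded jar still in its place (x of bottle_blue in the frame of tray between -0.125 and 0.125 m and y of bottle_blue in the frame of tray between -0.055 and 0.055 m and z of each of bottle_blue, bottle_red, bottle_yellow in the frame of tray below 0.012 m and angle between each of bottle_blue, bottle_red, bottle_yellow's own z axis and vertical below 0.12 rad and linear speed of each of bottle_blue, bottle_red, bottle_yellow below 0.02 m/s and contact force between the fingers and bottle_blue below 0.1 N and x of bottle_red in the frame of tray between -0.125 and 0.125 m and y of bottle_red in the frame of tray between -0.055 and 0.055 m and contact force between the fingers and bottle_red below 0.1 N and x of bottle_yellow in the frame of tray between -0.125 and 0.125 m and y of bottle_yellow in the frame of tray between -0.055 and 0.055 m and contact force between the fingers and bottle_yellow below 0.1 N and distance of jar_green from where it was at the start of the episode below 0.03 m), for 0.2 s.
2. the green-lidded jar stands released in the middle of the balance pan, the bottles still in the tray (horizontal distance between jar_green and balance below 0.015 m and z of jar_green in the frame of balance between 0.055 and 0.065 m and angle between each of jar_green, bottle_blue, bottle_red, bottle_yellow's own z axis and vertical below 0.12 rad and linear speed of each of jar_green, bottle_blue, bottle_red, bottle_yellow below 0.02 m/s and contact force between the fingers and jar_green below 0.1 N and x of bottle_blue in the frame of tray between -0.125 and 0.125 m and y of bottle_blue in the frame of tray between -0.055 and 0.055 m and z of each of bottle_blue, bottle_red, bottle_yellow in the frame of tray below 0.012 m and contact force between the fingers and bottle_blue below 0.1 N and x of bottle_red in the frame of tray between -0.125 and 0.125 m and y of bottle_red in the frame of tray between -0.055 and 0.055 m and contact force between the fingers and bottle_red below 0.1 N and x of bottle_yellow in the frame of tray between -0.125 and 0.125 m and y of bottle_yellow in the frame of tray between -0.055 and 0.055 m and contact force between the fingers and bottle_yellow below 0.1 N), for 0.2 s.
At the end, for the whole second after the job is handed in: The green-lidded jar stands upright on the balance pan within 15 mm of its centre; each bottle stands upright on the mat of its cap's colour, within 12 mm of the mat's centre; the white-lidded jar is within 20 mm of where it was; all released and at rest (horizontal distance between jar_green and balance below 0.015 m and z of jar_green in the frame of balance between 0.055 and 0.065 m and angle between each of jar_green, bottle_blue, bottle_red, bottle_yellow's own z axis and vertical below 0.12 rad and linear speed of each of jar_green, bottle_blue, bottle_red, bottle_yellow below 0.02 m/s and contact force between the fingers and jar_green below 0.1 N and horizontal distance between bottle_blue and mat_blue below 0.012 m and z of bottle_blue in the frame of mat_blue below 0.007 m and contact force between the fingers and bottle_blue below 0.1 N and horizontal distance between bottle_red and mat_red below 0.012 m and z of bottle_red in the frame of mat_red below 0.007 m and contact force between the fingers and bottle_red below 0.1 N and horizontal distance between bottle_yellow and mat_yellow below 0.012 m and z of bottle_yellow in the frame of mat_yellow below 0.007 m and contact force between the fingers and bottle_yellow below 0.1 N and distance of jar_white from where it was at the start of the episode below 0.02 m); the robot touches nothing.
It fails at once if a bottle or a jar is tipped by more than 0.6 rad (angle between any of bottle_blue, bottle_red, bottle_yellow, jar_green, jar_white's own z axis and vertical above 0.6 rad).
It fails at once if the white-lidded jar is moved by more than 20 mm (distance of jar_white from where it was at the start of the episode above 0.02 m).
It also fails if it takes over 144 s, if anything falls off the work surface, if the arm or the gripper's body presses on something with over 40 N, if the wrist force passes 120 N, or if a joint passes its speed limit or range.

## Working session

There is one attempt and no reset: what is moved stays moved. The work goes in short steps, Python scripts to look and compute and a tool call to move; the robot and the scene stay as the last step left them, time stands still between calls to the robot, and variables do not carry over. Pictures are saved under pics/ and viewed, at most 14 in all, crops included, and the job is handed in when it is done.

Besides the shell and the picture viewer there is one more tool, called after "Call:" by a JSON object that holds its "name" and its "arguments", one argument or row to a line. carry_out: Moves the arm, as the interface text tells. Its arguments: {"type":"object","properties":{"increments":{"type":"array"}},"required":["increments"]}

```bash
ls; mkdir -p pics; python3 - <<'E'
from bench import bot
import cv2,numpy as np
for n in("scene","top","wrist"):
    c=bot.get_calibration(n);print(n,c)
ims=[]
for n in("scene","top"):
    p,d=bot.read_camera(n);np.savez(f"{n}0.npz",p=p,d=d);cv2.imwrite(f"pics/{n}0.png",p[:,:,::-1])
    print(n,(d>0).mean())
print(bot.read_state(),bot.pinch_z)
E
```

```text
pics
scene {'vertical_fov': 54.39762226892639, 'cx': 258.09584643347347, 'cy': 193.2240700313627, 'position': array([1.24014421, 0.51427479, 0.62027768]), 'orientation': array([0.38490032, 0.21418427, 0.41916257, 0.79390149])}
top {'vertical_fov': 53.342917042956714, 'cx': 258.0229985028821, 'cy': 190.93724459225504, 'position': array([0.37820021, 0.01502445, 0.87384319]), 'orientation': array([-0.70319242, -0.05921447,  0.07822982,  0.70419753])}
wrist {'vertical_fov': 64.54073903068702, 'cx': 249.85432610152475, 'cy': 190.592075720171, 'T_tool_cam': array([[ 8.48938042e-04,  9.62648944e-01,  2.70751342e-01,
         6.89611495e-02],
       [ 9.99999528e-01, -6.89475869e-04, -6.84075740e-04,
         1.80247177e-04],
       [-4.71848272e-04,  2.70751795e-01, -9.62649076e-01,
        -1.41999713e-01],
       [ 0.00000000e+00,  0.00000000e+00,  0.00000000e+00,
         1.00000000e+00]])}
scene 0.995941162109375
top 0.9959055582682291
{'t': 0.1, 'joint_pos': array([ 1.08300418e+00,  4.23743781e-01,  1.63063549e+00,  8.30185715e-06,
        1.08860216e+00, -1.90083621e-02]), 'joint_velocities': array([ 0.00074701, -0.00299431, -0.00298528,  0.00174392,  0.00069096,
       -0.00037414]), 'joint_torque': array([-6.26177825e-04, -5.58424079e+01, -2.82446247e+01, -5.52573692e-05,
        2.98793238e-03, -4.81026359e-05]), 'eef_pos': array([0.2821183 , 0.55713673, 0.2306277 ]), 'tcp_rot': array([-1.77640676e-04,  2.32253368e-01,  9.72655073e-01, -6.71294339e-04]), 'ft_force': array([ 0.52453435, -0.15599143,  0.15656111]), 'torque': array([ 0.04276774,  0.01194158, -0.02761168]), 'grasp_force': 0.0, 'gripper_width': 1.0016302610422008} 0.0187
```

View pics/top0.png

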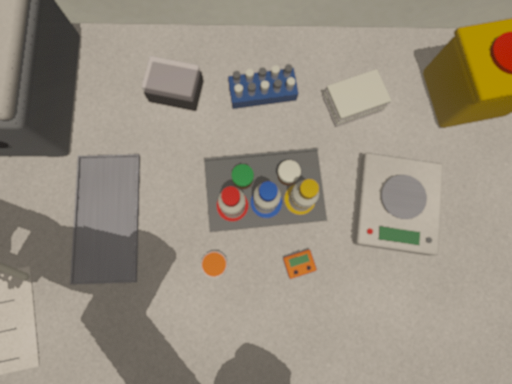

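View pics/scene0.png

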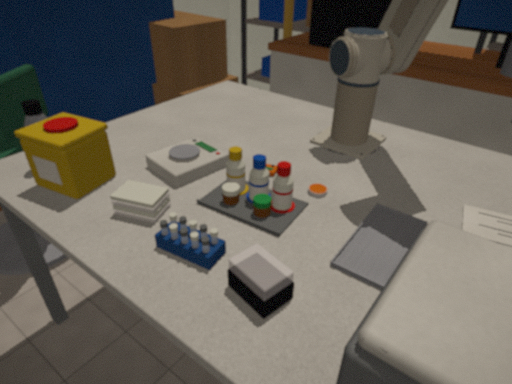

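The top view shows the tray on the left (105,218), bottles red (231,200), blue (267,195) and yellow (305,193), the green jar at (242,175), the white jar at (289,171), and the balance pan at (404,197). The scene view shows the same layout from the far side. Next I deproject these.

```bash
cat > h.py <<'E'
import numpy as np,cv2
from scipy.spatial.transform import Rotation as R
def q2R(q): return R.from_quat(np.r_[q[1:],q[0]]).as_matrix()
def world(cal,d,T=None):
    h,w=d.shape;f=h/2/np.tan(np.radians(cal["vertical_fov"])/2)
    u,v=np.meshgrid(np.arange(w),np.arange(h))
    P=np.stack([(u-cal["cx"])/f*d,-(v-cal["cy"])/f*d,-d],-1)
    if T is None: A,t=q2R(cal["orientation"]),cal["position"]
    else: A,t=T[:3,:3],T[:3,3]
    W=P@A.T+t; W[d<=0]=np.nan; return W
def wristT(s,cal):
    T=np.eye(4);T[:3,:3]=q2R(s["tcp_rot"]);T[:3,3]=s["eef_pos"];return T@cal["T_tool_cam"]
def masks(p):
    hsv=cv2.cvtColor(p,cv2.COLOR_RGB2HSV);H,S,V=hsv[...,0].astype(int),hsv[...,1],hsv[...,2]
    m={}
    m["red"]=((H<7)|(H>173))&(S>150)&(V>90)
    m["blue"]=(H>102)&(H<118)&(S>150)&(V>60)
    m["yellow"]=(H>20)&(H<32)&(S>150)&(V>90)
    m["green"]=(H>50)&(H<85)&(S>120)&(V>50)
    return m
def circ(P):
    A=np.c_[2*P,np.ones(len(P))];x=np.linalg.lstsq(A,(P**2).sum(1),rcond=None)[0]
    return x[:2],np.sqrt(x[2]+x[0]**2+x[1]**2)
def hullc(P):
    c,r=cv2.minEnclosingCircle((P*1000).astype(np.float32)); return np.array(c),r
E
python3 - <<'E'
from bench import bot
from h import *
for n in("scene","top"):
    z=np.load(f"{n}0.npz");p,d=z["p"],z["d"];W=world(bot.get_calibration(n),d)
    print(n,"bench z",np.nanmedian(W[(np.abs(W[...,2])<.03)][:,2]))
    near=(W[...,0]>.2)&(W[...,0]<.8)&(abs(W[...,1])<.2)
    for k,m in masks(p).items():
        m=m&near
        for lo,hi in((.12,.15),(.04,.07),(0,.02)):
            q=m&(W[...,2]>lo)&(W[...,2]<hi)
            if q.sum()<15: continue
            X=W[q];zt=np.percentile(X[:,2],80);X=X[X[:,2]>zt-.006]
            c,r=hullc(X[:,:2]);print(k,lo,len(X),"z",np.round(np.median(X[:,2]),4),"circ mm",np.round(c,1),round(r,1),"mean",np.round(X[:,:2].mean(0),4))
    if n=="top":
        def reg(u0,u1,v0,v1,lo,hi):
            q=np.zeros(d.shape,bool);q[v0:v1,u0:u1]=1;return q&(W[...,2]>lo)&(W[...,2]<hi)
        q=reg(275,303,158,184,.046,.07);X=W[q];print("white",hullc(X[:,:2]),np.median(X[:,2]))
        for nm,a in(("balance",(350,450,145,260,.038,.051)),("pan",(350,450,145,260,.055,.07)),("tray",(65,148,145,290,-.003,.03)),("traywall",(65,148,145,290,.010,.03))):
            X=W[reg(*a)];c,s,an=cv2.minAreaRect((X[:,:2]*1000).astype(np.float32));print(nm,len(X),c,s,an,hullc(X[:,:2]),np.median(X[:,2]))
E
```

```text
scene bench z 0.0005380753482959744
red 0.12 82 z 0.1391 circ mm [518.7  52.2] 17.8 mean [0.522  0.0535]
red 0 58 z 0.0094 circ mm [520.9  61.3] 32.8 mean [0.5256 0.0718]
blue 0.12 70 z 0.1386 circ mm [530.9 -20.7] 15.9 mean [ 0.5331 -0.0192]
blue 0.04 39 z 0.0406 circ mm [781.8  35.7] 26.6 mean [0.7814 0.0502]
yellow 0.12 67 z 0.1387 circ mm [ 535.  -103.4] 18.0 mean [ 0.5369 -0.1008]
yellow 0 33 z 0.0095 circ mm [464.9 -77.4] 86.3 mean [ 0.5174 -0.077 ]
green 0.04 164 z 0.0542 circ mm [579.2  30.4] 25.0 mean [0.5827 0.0315]
top bench z 0.000925999690827517
red 0.12 266 z 0.1395 circ mm [515.   48.7] 18.7 mean [0.5145 0.0492]
red 0 119 z 0.0098 circ mm [515.2  50.8] 35.0 mean [0.4967 0.0497]
blue 0.12 217 z 0.1394 circ mm [524.2 -25.1] 17.3 mean [ 0.5237 -0.0241]
blue 0 35 z 0.0096 circ mm [512.6 -26.9] 29.8 mean [ 0.4995 -0.0353]
yellow 0.12 253 z 0.1392 circ mm [ 530.3 -105.7] 17.9 mean [ 0.5298 -0.1058]
yellow 0 145 z 0.0093 circ mm [ 529.8 -103.2] 34.7 mean [ 0.519  -0.0886]
green 0.04 339 z 0.0544 circ mm [576.   27.3] 23.5 mean [0.5759 0.0273]
white (array([586.99694824, -77.37248993]), 24.808500289916992) 0.054417293857535465
balance 5779 (518.5838623046875, -325.51983642578125) (179.8214874267578, 210.23460388183594) 81.5845947265625 (array([ 518.21710205, -326.05554199]), 134.71478271484375) 0.045490558829166194
pan 1595 (527.8507080078125, -327.17449951171875) (98.16929626464844, 98.73746490478516) 44.34844970703125 (array([ 528.2722168 , -327.77716064]), 50.404964447021484) 0.06032469694764386
tray 11968 (494.75860595703125, 339.7091064453125) (339.6102294921875, 191.36387634277344) 3.067152261734009 (array([495.03814697, 334.36514282]), 191.9969482421875) 0.004123341504569167
traywall 940 (500.86578369140625, 348.1713562011719) (313.2268981933594, 171.077392578125) 1.6908656358718872 (array([501.03634644, 344.57382202]), 175.70895385742188) 0.015070798967105559
```

Call:
{"name": "carry_out", "arguments": {
  "increments": [
    {"tx": -0.02,"ty": -0.017,"tz": -0.01,"az": 0.05,"gripper": 0.085},
    {"tx": -0.06,"ty": -0.05,"tz": -0.03,"az": 0.14,"gripper": 0.085},
    {"tx": -0.105,"ty": -0.09,"tz": -0.04,"az": 0.25,"gripper": 0.085},
    {"tx": -0.15,"ty": -0.13,"tz": -0.04,"az": 0.36,"gripper": 0.085},
    {"tx": -0.195,"ty": -0.168,"tz": -0.04,"az": 0.47,"gripper": 0.085},
    {"tx": -0.24,"ty": -0.207,"tz": -0.04,"az": 0.58,"gripper": 0.085},
    {"tx": -0.285,"ty": -0.246,"tz": -0.04,"az": 0.69,"gripper": 0.085},
    {"tx": -0.33,"ty": -0.285,"tz": -0.04,"az": 0.8,"gripper": 0.085},
    {"tx": -0.375,"ty": -0.324,"tz": -0.04,"az": 0.9,"gripper": 0.085},
    {"tx": -0.42,"ty": -0.362,"tz": -0.04,"az": 1.0,"gripper": 0.085},
    {"tx": -0.455,"ty": -0.392,"tz": -0.04,"az": 1.07,"gripper": 0.085},
    {"tx": -0.474,"ty": -0.408,"tz": -0.04,"az": 1.102,"gripper": 0.085}
  ]
}}

```text
validation failed for argument at $.in...
```

Call:
{"name": "carry_out", "arguments": {
  "increments": [
    {"gripper": 0.065},
    {"gripper": 0.065},
    {"gripper": 0.065}
  ]
}}

```text
validation failed for argument at $.in...
```

Call:
{"name": "carry_out", "arguments": {
  "increments": [
    {"gripper": 0.085,"tx": -0.02,"ty": -0.017,"tz": -0.01,"ax": 0,"ay": 0,"az": 0.05}
  ]
}}

```text
t: 0.22
eef_pos: [0.2919, 0.533, 0.2403]
tcp_rot: [-0.0, 0.257, 0.967, -0.001]
ft_force: [-0.3, 0.8, 0.2]
gripper_width: 0.997
grasp_force: 0.0
```

Call:
{"name": "carry_out", "arguments": {
  "increments": [
    {"gripper": 0.085,"tx": -0.04,"ty": -0.031,"tz": -0.01,"ax": 0,"ay": 0,"az": 0.09},
    {"gripper": 0.085,"tx": -0.085,"ty": -0.066,"tz": -0.02,"ax": 0,"ay": 0,"az": 0.19},
    {"gripper": 0.085,"tx": -0.13,"ty": -0.1,"tz": -0.03,"ax": 0,"ay": 0,"az": 0.29},
    {"gripper": 0.085,"tx": -0.175,"ty": -0.136,"tz": -0.03,"ax": 0,"ay": 0,"az": 0.39},
    {"gripper": 0.085,"tx": -0.22,"ty": -0.17,"tz": -0.03,"ax": 0,"ay": 0,"az": 0.49},
    {"gripper": 0.085,"tx": -0.265,"ty": -0.205,"tz": -0.03,"ax": 0,"ay": 0,"az": 0.59},
    {"gripper": 0.085,"tx": -0.31,"ty": -0.24,"tz": -0.03,"ax": 0,"ay": 0,"az": 0.69},
    {"gripper": 0.065,"tx": -0.355,"ty": -0.275,"tz": -0.03,"ax": 0,"ay": 0,"az": 0.79},
    {"gripper": 0.065,"tx": -0.4,"ty": -0.31,"tz": -0.03,"ax": 0,"ay": 0,"az": 0.89},
    {"gripper": 0.065,"tx": -0.44,"ty": -0.341,"tz": -0.03,"ax": 0,"ay": 0,"az": 0.98},
    {"gripper": 0.065,"tx": -0.473,"ty": -0.367,"tz": -0.03,"ax": 0,"ay": 0,"az": 1.051},
    {"gripper": 0.065,"tx": -0.473,"ty": -0.367,"tz": -0.03,"ax": 0,"ay": 0,"az": 1.051}
  ]
}}

```text
t: 1.72
eef_pos: [0.5213, -0.0229, 0.2716]
tcp_rot: [0.0, 0.709, 0.705, -0.0]
ft_force: [-0.4, 0.2, -0.2]
gripper_width: 0.763
grasp_force: 0.0
```

```bash
cat > look.py <<'E'
from bench import bot
from h import *
import sys
def look(tag,save=True):
    cal=bot.get_calibration("wrist");s=bot.read_state();p,d=bot.read_camera("wrist")
    W=world(cal,d,wristT(s,cal));np.savez(f"w_{tag}.npz",p=p,d=d,W=W);cv2.imwrite(f"pics/w_{tag}.png",p[:,:,::-1])
    return s,p,d,W
def blobs(p,W,box):
    near=(W[...,0]>box[0])&(W[...,0]<box[1])&(W[...,1]>box[2])&(W[...,1]<box[3])
    for k,m in masks(p).items():
        for lo,hi in((.11,.16),(.04,.07),(0,.02)):
            q=m&near&(W[...,2]>lo)&(W[...,2]<hi)
            if q.sum()<30: continue
            X=W[q];zt=np.percentile(X[:,2],80);X=X[abs(X[:,2]-zt)<.004]
            c,r=hullc(X[:,:2]);print(k,lo,len(X),"z",np.round(np.median(X[:,2]),4),"circ",np.round(c,1),round(r,1),"mean",np.round(X[:,:2].mean(0),4))
E
python3 - <<'E'
from look import *
s,p,d,W=look("a");print(s["t"],s["eef_pos"],s["tcp_rot"],s["joint_pos"],s["gripper_width"])
blobs(p,W,(.4,.7,-.2,.15))
z=np.load("top0.npz");Wt=world(bot.get_calibration("top"),z["d"])
X=Wt[(Wt[...,1]>.4)&(Wt[...,2]>.05)];print("instrument min y,x range,zmax",X[:,1].min(),X[:,0].min(),X[:,0].max(),X[:,2].max())
# tray from walls, restricted
q=(Wt[...,2]>.010)&(Wt[...,2]<.02)&(Wt[...,1]>.25)&(Wt[...,1]<.45)&(Wt[...,0]>.3)&(Wt[...,0]<.66)
m=cv2.connectedComponentsWithStats(cv2.dilate(q.astype(np.uint8),np.ones((3,3))))
i=1+np.argmax(m[2][1:,4]);X=Wt[q&(m[1]==i)];print("tray",len(X),cv2.minAreaRect((X[:,:2]*1000).astype(np.float32)))
E
```

```text
1.725 [ 0.52132537 -0.0228983   0.27158369] [ 3.01318504e-04  7.08764384e-01  7.05445217e-01 -5.51232379e-05] [-6.64240686e-02  2.23036272e-01  1.81843359e+00 -5.39513620e-04
  1.09974312e+00 -6.14853005e-02] 0.7633071647405674
red 0.11 1438 z 0.1383 circ [515.6  49.9] 18.4 mean [0.5157 0.0501]
red 0 187 z 0.0083 circ [519.4  52.4] 35.7 mean [0.54   0.0588]
blue 0.11 733 z 0.1383 circ [526.2 -23.8] 18.3 mean [ 0.5298 -0.0263]
blue 0 304 z 0.0084 circ [523.9 -23.8] 34.6 mean [ 0.5165 -0.0048]
yellow 0.11 956 z 0.1382 circ [ 530.7 -104.8] 18.6 mean [ 0.5311 -0.1038]
yellow 0 302 z 0.0083 circ [ 531.6 -103.4] 35.9 mean [ 0.5322 -0.0926]
green 0.04 1429 z 0.0533 circ [577.8  28.1] 24.7 mean [0.5777 0.0286]
instrument min y,x range,zmax 0.42628368501126157 0.6242958323039244 0.9481485411607281 0.23420896794307222
tray 897 ((490.0704345703125, 332.7752685546875), (290.7018737792969, 141.02403259277344), 1.592528223991394)
```

View pics/w_a.png

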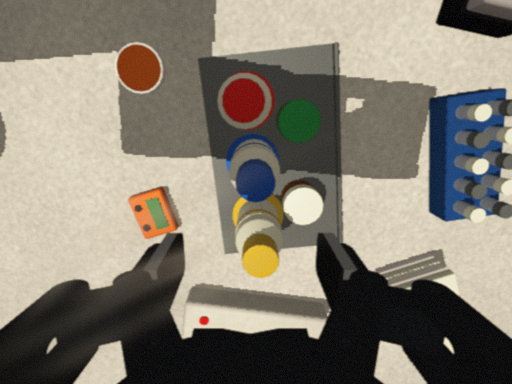

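Wrist view: red cap (245,100), blue cap (256,180), yellow cap (260,254), green lid (298,120), white lid (303,204); the path to the caps is clear. All cameras agree to about 2 mm, and the cap tops are at 0.138–0.139 m. I'm picking red first.

Call:
{"name": "carry_out", "arguments": {
  "increments": [
    {"gripper": 0.065,"tx": 0.03,"ty": -0.003,"tz": 0.02,"ax": 0,"ay": 0,"az": 0},
    {"gripper": 0.065,"tx": 0.06,"ty": -0.006,"tz": 0.05,"ax": 0,"ay": 0,"az": 0},
    {"gripper": 0.065,"tx": 0.0725,"ty": -0.006,"tz": 0.08,"ax": 0,"ay": 0,"az": 0},
    {"gripper": 0.065,"tx": 0.0725,"ty": -0.006,"tz": 0.1,"ax": 0,"ay": 0,"az": 0},
    {"gripper": 0.065,"tx": 0.0725,"ty": -0.006,"tz": 0.11,"ax": 0,"ay": 0,"az": 0},
    {"gripper": 0.065,"tx": 0.0725,"ty": -0.006,"tz": 0.11,"ax": 0,"ay": 0,"az": 0}
  ]
}}

```text
t: 2.52
eef_pos: [0.5145, 0.0529, 0.1612]
tcp_rot: [-0.0, 0.707, 0.708, -0.0]
ft_force: [-0.9, 0.5, -0.2]
gripper_width: 0.759
grasp_force: 0.0
```

Call:
{"name": "carry_out", "arguments": {
  "increments": [
    {"gripper": 0.065,"tx": -0.003,"ty": 0.001,"tz": 0.02,"ax": 0,"ay": 0,"az": 0},
    {"gripper": 0.065,"tx": -0.003,"ty": 0.001,"tz": 0.04,"ax": 0,"ay": 0,"az": 0},
    {"gripper": 0.065,"tx": -0.003,"ty": 0.001,"tz": 0.051,"ax": 0,"ay": 0,"az": 0},
    {"gripper": 0.065,"tx": -0.003,"ty": 0.001,"tz": 0.051,"ax": 0,"ay": 0,"az": 0},
    {"gripper": 0.045,"tx": -0.003,"ty": 0.001,"tz": 0.051,"ax": 0,"ay": 0,"az": 0},
    {"gripper": 0.025,"tx": -0.003,"ty": 0.001,"tz": 0.051,"ax": 0,"ay": 0,"az": 0},
    {"gripper": 0.025,"tx": -0.003,"ty": 0.001,"tz": 0.051,"ax": 0,"ay": 0,"az": 0},
    {"gripper": 0.025,"tx": -0.003,"ty": 0.001,"tz": 0.051,"ax": 0,"ay": 0,"az": 0},
    {"gripper": 0.025,"tx": -0.003,"ty": 0.001,"tz": 0.051,"ax": 0,"ay": 0,"az": 0}
  ]
}}

```text
t: 3.65
eef_pos: [0.5168, 0.0497, 0.1114]
tcp_rot: [0.0, 0.707, 0.707, 0.001]
ft_force: [-1.1, 0.3, 5.0]
gripper_width: 0.426
grasp_force: 59.5
```

Call:
{"name": "carry_out", "arguments": {
  "increments": [
    {"gripper": 0.025,"tx": 0,"ty": 0,"tz": -0.015,"ax": 0,"ay": 0,"az": 0},
    {"gripper": 0.025,"tx": 0,"ty": 0,"tz": -0.05,"ax": 0,"ay": 0,"az": 0},
    {"gripper": 0.025,"tx": 0.01,"ty": 0.001,"tz": -0.085,"ax": 0,"ay": 0,"az": 0},
    {"gripper": 0.025,"tx": 0.035,"ty": 0.005,"tz": -0.1,"ax": 0,"ay": 0,"az": 0},
    {"gripper": 0.025,"tx": 0.07,"ty": 0.01,"tz": -0.1,"ax": 0,"ay": 0,"az": 0},
    {"gripper": 0.025,"tx": 0.11,"ty": 0.016,"tz": -0.1,"ax": 0,"ay": 0,"az": 0},
    {"gripper": 0.025,"tx": 0.15,"ty": 0.022,"tz": -0.1,"ax": 0,"ay": 0,"az": 0},
    {"gripper": 0.025,"tx": 0.19,"ty": 0.028,"tz": -0.1,"ax": 0,"ay": 0,"az": 0},
    {"gripper": 0.025,"tx": 0.23,"ty": 0.034,"tz": -0.1,"ax": 0,"ay": 0,"az": 0},
    {"gripper": 0.025,"tx": 0.26,"ty": 0.038,"tz": -0.1,"ax": 0,"ay": 0,"az": 0},
    {"gripper": 0.025,"tx": 0.275,"ty": 0.04,"tz": -0.09,"ax": 0,"ay": 0,"az": 0},
    {"gripper": 0.025,"tx": 0.275,"ty": 0.04,"tz": -0.08,"ax": 0,"ay": 0,"az": 0}
  ]
}}

```text
t: 5.15
eef_pos: [0.5556, 0.3249, 0.1897]
tcp_rot: [0.0, 0.706, 0.708, -0.0]
ft_force: [-0.3, -0.0, -2.4]
gripper_width: 0.428
grasp_force: 60.6
```

```bash
python3 - <<'E'
from look import *
s,p,d,W=look("b");print(s["eef_pos"],s["grasp_force"],s["gripper_width"])
q=(W[...,2]>.010)&(W[...,2]<.018)&(W[...,1]>.2)&(W[...,1]<.45)&(W[...,0]>.3)&(W[...,0]<.68)
m=cv2.connectedComponentsWithStats(cv2.dilate(q.astype(np.uint8),np.ones((5,5))))
for i in np.argsort(-m[2][1:,4])[:3]+1:
    X=W[q&(m[1]==i)];print("tray",len(X),X.min(0),X.max(0),cv2.minAreaRect((X[:,:2]*1000).astype(np.float32)))
E
```

```text
[0.55559956 0.32488733 0.18968278] 60.56401491165161 0.42801098200762344
tray 3192 [0.34264071 0.2609144  0.01000177] [0.63607018 0.40853925 0.01682416] ((489.0633544921875, 334.6991271972656), (291.066650390625, 139.9155731201172), 1.8030710220336914)
tray 91 [0.62920085 0.43044477 0.01067843] [0.67882212 0.449861   0.01799258] ((651.6639404296875, 433.93939208984375), (13.739306449890137, 52.91482925415039), 68.93099975585938)
```

View pics/w_b.png

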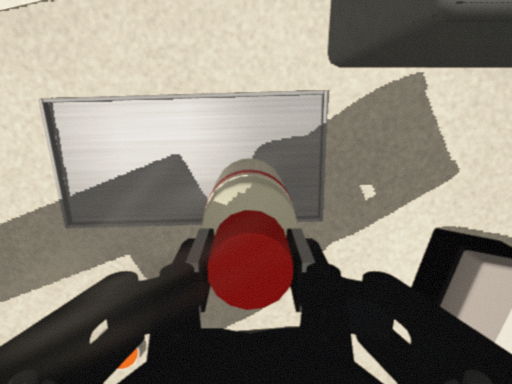

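Wrist view: the red bottle hangs upright in the fingers at (250,260). The tray (corners about (45,100), (328,92), (322,220), (68,227)) is empty, centred at (0.489, 0.335). I'm lowering it.

Call:
{"name": "carry_out", "arguments": {
  "increments": [
    {"gripper": 0.025,"tx": 0,"ty": 0,"tz": 0.03,"ax": 0,"ay": 0,"az": 0},
    {"gripper": 0.025,"tx": 0,"ty": 0,"tz": 0.055,"ax": 0,"ay": 0,"az": 0},
    {"gripper": 0.025,"tx": 0,"ty": 0,"tz": 0.07,"ax": 0,"ay": 0,"az": 0},
    {"gripper": 0.025,"tx": 0,"ty": 0,"tz": 0.079,"ax": 0,"ay": 0,"az": 0},
    {"gripper": 0.025,"tx": 0,"ty": 0,"tz": 0.083,"ax": 0,"ay": 0,"az": 0},
    {"gripper": 0.025,"tx": 0,"ty": 0,"tz": 0.084,"ax": 0,"ay": 0,"az": 0},
    {"gripper": 0.025,"tx": 0,"ty": 0,"tz": 0.084,"ax": 0,"ay": 0,"az": 0}
  ]
}}

```text
t: 6.08
eef_pos: [0.5563, 0.3249, 0.1069]
tcp_rot: [0.0, 0.707, 0.707, 0.0]
ft_force: [-0.6, 0.4, -2.8]
gripper_width: 0.425
grasp_force: 60.6
```

Call:
{"name": "carry_out", "arguments": {
  "increments": [
    {"gripper": 0.025,"tx": 0,"ty": 0,"tz": 0.002,"ax": 0,"ay": 0,"az": 0},
    {"gripper": 0.025,"tx": 0,"ty": 0,"tz": 0.002,"ax": 0,"ay": 0,"az": 0},
    {"gripper": 0.065,"tx": 0,"ty": 0,"tz": 0.002,"ax": 0,"ay": 0,"az": 0},
    {"gripper": 0.065,"tx": 0,"ty": 0,"tz": 0.002,"ax": 0,"ay": 0,"az": 0},
    {"gripper": 0.065,"tx": 0,"ty": 0,"tz": 0.002,"ax": 0,"ay": 0,"az": 0},
    {"gripper": 0.065,"tx": 0,"ty": 0,"tz": -0.03,"ax": 0,"ay": 0,"az": 0},
    {"gripper": 0.065,"tx": 0,"ty": 0,"tz": -0.08,"ax": 0,"ay": 0,"az": 0},
    {"gripper": 0.065,"tx": -0.01,"ty": 0,"tz": -0.11,"ax": 0,"ay": 0,"az": 0},
    {"gripper": 0.065,"tx": -0.05,"ty": -0.005,"tz": -0.11,"ax": 0,"ay": 0,"az": 0},
    {"gripper": 0.065,"tx": -0.1,"ty": -0.01,"tz": -0.11,"ax": 0,"ay": 0,"az": 0},
    {"gripper": 0.065,"tx": -0.14,"ty": -0.014,"tz": -0.11,"ax": 0,"ay": 0,"az": 0},
    {"gripper": 0.065,"tx": -0.16,"ty": -0.015,"tz": -0.11,"ax": 0,"ay": 0,"az": 0}
  ]
}}

```text
t: 7.58
eef_pos: [0.5408, 0.1629, 0.2163]
tcp_rot: [-0.0, 0.707, 0.707, -0.0]
ft_force: [-0.0, -0.5, 0.2]
gripper_width: 0.758
grasp_force: 0.0
```

```bash
python3 - <<'E'
from look import *
s,p,d,W=look("c");print(s["eef_pos"],s["ft_force"])
blobs(p,W,(.3,.7,-.2,.45))
E
```

```text
[0.54077885 0.16290972 0.21632701] [-0.02624045 -0.45406747  0.2166059 ]
red 0.04 53 z 0.0588 circ [551.8 304.2] 18.4 mean [0.5501 0.2995]
red 0 2306 z 0.0082 circ [516.9  50.9] 37.2 mean [0.5171 0.0526]
blue 0.04 104 z 0.0627 circ [527.6  -8.8] 23.7 mean [0.5271 0.0009]
blue 0 396 z 0.0082 circ [524.6 -25.2] 35.6 mean [ 0.5213 -0.0086]
green 0.04 1307 z 0.0532 circ [577.9  28.2] 25.2 mean [0.5778 0.0299]
```

Call:
{"name": "carry_out", "arguments": {
  "increments": [
    {"gripper": 0.065,"tx": -0.04,"ty": -0.003,"tz": 0,"ax": 0,"ay": 0,"az": 0},
    {"gripper": 0.065,"tx": -0.09,"ty": -0.007,"tz": 0,"ax": 0,"ay": 0,"az": 0},
    {"gripper": 0.065,"tx": -0.14,"ty": -0.011,"tz": 0,"ax": 0,"ay": 0,"az": 0},
    {"gripper": 0.065,"tx": -0.175,"ty": -0.015,"tz": 0,"ax": 0,"ay": 0,"az": 0},
    {"gripper": 0.065,"tx": -0.188,"ty": -0.015,"tz": 0.02,"ax": 0,"ay": 0,"az": 0},
    {"gripper": 0.065,"tx": -0.188,"ty": -0.015,"tz": 0.045,"ax": 0,"ay": 0,"az": 0},
    {"gripper": 0.065,"tx": -0.188,"ty": -0.015,"tz": 0.055,"ax": 0,"ay": 0,"az": 0},
    {"gripper": 0.065,"tx": -0.188,"ty": -0.015,"tz": 0.055,"ax": 0,"ay": 0,"az": 0}
  ]
}}

```text
t: 8.62
eef_pos: [0.5263, -0.0229, 0.1608]
tcp_rot: [-0.001, 0.707, 0.708, -0.0]
ft_force: [0.3, -0.5, -0.6]
gripper_width: 0.764
grasp_force: 0.0
```

Good: 1 mm from target. Descend and grip.

Call:
{"name": "carry_out", "arguments": {
  "increments": [
    {"gripper": 0.065,"tx": -0.001,"ty": -0.001,"tz": 0.02,"ax": 0,"ay": 0,"az": 0},
    {"gripper": 0.065,"tx": -0.001,"ty": -0.001,"tz": 0.04,"ax": 0,"ay": 0,"az": 0},
    {"gripper": 0.065,"tx": -0.001,"ty": -0.001,"tz": 0.05,"ax": 0,"ay": 0,"az": 0},
    {"gripper": 0.065,"tx": -0.001,"ty": -0.001,"tz": 0.05,"ax": 0,"ay": 0,"az": 0},
    {"gripper": 0.045,"tx": -0.001,"ty": -0.001,"tz": 0.05,"ax": 0,"ay": 0,"az": 0},
    {"gripper": 0.025,"tx": -0.001,"ty": -0.001,"tz": 0.05,"ax": 0,"ay": 0,"az": 0},
    {"gripper": 0.025,"tx": -0.001,"ty": -0.001,"tz": 0.05,"ax": 0,"ay": 0,"az": 0},
    {"gripper": 0.025,"tx": -0.001,"ty": -0.001,"tz": 0.05,"ax": 0,"ay": 0,"az": 0},
    {"gripper": 0.025,"tx": -0.001,"ty": -0.001,"tz": 0.05,"ax": 0,"ay": 0,"az": 0}
  ]
}}

```text
t: 9.75
eef_pos: [0.5262, -0.0244, 0.1124]
tcp_rot: [0.001, 0.707, 0.707, 0.001]
ft_force: [0.4, 0.7, 6.3]
gripper_width: 0.422
grasp_force: 60.1
```

Call:
{"name": "carry_out", "arguments": {
  "increments": [
    {"gripper": 0.025,"tx": 0,"ty": 0,"tz": -0.015,"ax": 0,"ay": 0,"az": 0},
    {"gripper": 0.025,"tx": 0,"ty": 0,"tz": -0.05,"ax": 0,"ay": 0,"az": 0},
    {"gripper": 0.025,"tx": 0.01,"ty": -0.001,"tz": -0.085,"ax": 0,"ay": 0,"az": 0},
    {"gripper": 0.025,"tx": 0.04,"ty": -0.006,"tz": -0.1,"ax": 0,"ay": 0,"az": 0},
    {"gripper": 0.025,"tx": 0.08,"ty": -0.012,"tz": -0.1,"ax": 0,"ay": 0,"az": 0},
    {"gripper": 0.025,"tx": 0.13,"ty": -0.019,"tz": -0.1,"ax": 0,"ay": 0,"az": 0},
    {"gripper": 0.025,"tx": 0.18,"ty": -0.026,"tz": -0.1,"ax": 0,"ay": 0,"az": 0},
    {"gripper": 0.025,"tx": 0.23,"ty": -0.034,"tz": -0.1,"ax": 0,"ay": 0,"az": 0},
    {"gripper": 0.025,"tx": 0.28,"ty": -0.041,"tz": -0.1,"ax": 0,"ay": 0,"az": 0},
    {"gripper": 0.025,"tx": 0.32,"ty": -0.047,"tz": -0.1,"ax": 0,"ay": 0,"az": 0},
    {"gripper": 0.025,"tx": 0.342,"ty": -0.05,"tz": -0.1,"ax": 0,"ay": 0,"az": 0},
    {"gripper": 0.025,"tx": 0.349,"ty": -0.051,"tz": -0.095,"ax": 0,"ay": 0,"az": 0}
  ]
}}

```text
t: 11.25
eef_pos: [0.4739, 0.3254, 0.2067]
tcp_rot: [0.0, 0.706, 0.708, 0.0]
ft_force: [0.1, -0.3, -2.3]
gripper_width: 0.425
grasp_force: 60.8
```

Call:
{"name": "carry_out", "arguments": {
  "increments": [
    {"gripper": 0.025,"tx": 0,"ty": 0,"tz": 0.02,"ax": 0,"ay": 0,"az": 0},
    {"gripper": 0.025,"tx": 0,"ty": 0,"tz": 0.055,"ax": 0,"ay": 0,"az": 0},
    {"gripper": 0.025,"tx": 0,"ty": 0,"tz": 0.08,"ax": 0,"ay": 0,"az": 0},
    {"gripper": 0.025,"tx": 0,"ty": 0,"tz": 0.094,"ax": 0,"ay": 0,"az": 0},
    {"gripper": 0.025,"tx": 0,"ty": 0,"tz": 0.099,"ax": 0,"ay": 0,"az": 0},
    {"gripper": 0.025,"tx": 0,"ty": 0,"tz": 0.1,"ax": 0,"ay": 0,"az": 0},
    {"gripper": 0.025,"tx": 0,"ty": 0,"tz": 0.1,"ax": 0,"ay": 0,"az": 0}
  ]
}}

```text
t: 12.12
eef_pos: [0.4745, 0.3245, 0.1075]
tcp_rot: [0.0, 0.707, 0.707, 0.001]
ft_force: [-2.8, -2.7, 4.0]
gripper_width: 0.426
grasp_force: 61.5
```

Call:
{"name": "carry_out", "arguments": {
  "increments": [
    {"gripper": 0.045,"tx": 0,"ty": 0,"tz": 0,"ax": 0,"ay": 0,"az": 0},
    {"gripper": 0.065,"tx": 0,"ty": 0,"tz": 0,"ax": 0,"ay": 0,"az": 0},
    {"gripper": 0.065,"tx": 0,"ty": 0,"tz": 0,"ax": 0,"ay": 0,"az": 0},
    {"gripper": 0.065,"tx": 0,"ty": 0,"tz": -0.02,"ax": 0,"ay": 0,"az": 0},
    {"gripper": 0.065,"tx": 0,"ty": 0,"tz": -0.06,"ax": 0,"ay": 0,"az": 0},
    {"gripper": 0.065,"tx": -0.01,"ty": 0,"tz": -0.1,"ax": 0,"ay": 0,"az": 0},
    {"gripper": 0.065,"tx": -0.05,"ty": 0.006,"tz": -0.11,"ax": 0,"ay": 0,"az": 0},
    {"gripper": 0.065,"tx": -0.1,"ty": 0.013,"tz": -0.11,"ax": 0,"ay": 0,"az": 0},
    {"gripper": 0.065,"tx": -0.15,"ty": 0.02,"tz": -0.11,"ax": 0,"ay": 0,"az": 0},
    {"gripper": 0.065,"tx": -0.2,"ty": 0.026,"tz": -0.11,"ax": 0,"ay": 0,"az": 0},
    {"gripper": 0.065,"tx": -0.25,"ty": 0.033,"tz": -0.11,"ax": 0,"ay": 0,"az": 0},
    {"gripper": 0.065,"tx": -0.28,"ty": 0.036,"tz": -0.11,"ax": 0,"ay": 0,"az": 0}
  ]
}}

```text
t: 13.62
eef_pos: [0.5104, 0.0425, 0.2165]
tcp_rot: [0.0, 0.707, 0.707, 0.0]
ft_force: [-0.5, -0.0, 0.0]
gripper_width: 0.761
grasp_force: 0.0
```

Call:
{"name": "carry_out", "arguments": {
  "increments": [
    {"gripper": 0.065,"tx": -0.04,"ty": 0.006,"tz": 0,"ax": 0,"ay": 0,"az": 0},
    {"gripper": 0.065,"tx": -0.09,"ty": 0.013,"tz": 0,"ax": 0,"ay": 0,"az": 0},
    {"gripper": 0.065,"tx": -0.13,"ty": 0.019,"tz": 0,"ax": 0,"ay": 0,"az": 0},
    {"gripper": 0.065,"tx": -0.149,"ty": 0.02,"tz": 0.015,"ax": 0,"ay": 0,"az": 0},
    {"gripper": 0.065,"tx": -0.149,"ty": 0.02,"tz": 0.045,"ax": 0,"ay": 0,"az": 0},
    {"gripper": 0.065,"tx": -0.149,"ty": 0.02,"tz": 0.055,"ax": 0,"ay": 0,"az": 0},
    {"gripper": 0.065,"tx": -0.149,"ty": 0.02,"tz": 0.055,"ax": 0,"ay": 0,"az": 0}
  ]
}}

```text
t: 14.5
eef_pos: [0.5297, -0.1036, 0.1604]
tcp_rot: [-0.001, 0.706, 0.708, -0.001]
ft_force: [-0.7, 0.2, 0.1]
gripper_width: 0.763
grasp_force: 0.0
```

Call:
{"name": "carry_out", "arguments": {
  "increments": [
    {"gripper": 0.065,"tx": -0.001,"ty": 0.001,"tz": 0.02,"ax": 0,"ay": 0,"az": 0},
    {"gripper": 0.065,"tx": -0.001,"ty": 0.001,"tz": 0.04,"ax": 0,"ay": 0,"az": 0},
    {"gripper": 0.065,"tx": -0.001,"ty": 0.001,"tz": 0.05,"ax": 0,"ay": 0,"az": 0},
    {"gripper": 0.065,"tx": -0.001,"ty": 0.001,"tz": 0.05,"ax": 0,"ay": 0,"az": 0},
    {"gripper": 0.045,"tx": -0.001,"ty": 0.001,"tz": 0.05,"ax": 0,"ay": 0,"az": 0},
    {"gripper": 0.025,"tx": -0.001,"ty": 0.001,"tz": 0.05,"ax": 0,"ay": 0,"az": 0},
    {"gripper": 0.025,"tx": -0.001,"ty": 0.001,"tz": 0.05,"ax": 0,"ay": 0,"az": 0},
    {"gripper": 0.025,"tx": -0.001,"ty": 0.001,"tz": 0.05,"ax": 0,"ay": 0,"az": 0},
    {"gripper": 0.025,"tx": -0.001,"ty": 0.001,"tz": 0.05,"ax": 0,"ay": 0,"az": 0}
  ]
}}

```text
t: 15.62
eef_pos: [0.532, -0.1055, 0.1124]
tcp_rot: [0.001, 0.707, 0.707, 0.0]
ft_force: [-1.3, -0.1, 6.8]
gripper_width: 0.423
grasp_force: 59.6
```

Call:
{"name": "carry_out", "arguments": {
  "increments": [
    {"gripper": 0.025,"tx": 0,"ty": 0,"tz": -0.015,"ax": 0,"ay": 0,"az": 0},
    {"gripper": 0.025,"tx": 0,"ty": 0,"tz": -0.05,"ax": 0,"ay": 0,"az": 0},
    {"gripper": 0.025,"tx": 0.01,"ty": -0.003,"tz": -0.085,"ax": 0,"ay": 0,"az": 0},
    {"gripper": 0.025,"tx": 0.04,"ty": -0.015,"tz": -0.1,"ax": 0,"ay": 0,"az": 0},
    {"gripper": 0.025,"tx": 0.08,"ty": -0.03,"tz": -0.1,"ax": 0,"ay": 0,"az": 0},
    {"gripper": 0.025,"tx": 0.12,"ty": -0.045,"tz": -0.1,"ax": 0,"ay": 0,"az": 0},
    {"gripper": 0.025,"tx": 0.165,"ty": -0.061,"tz": -0.1,"ax": 0,"ay": 0,"az": 0},
    {"gripper": 0.025,"tx": 0.21,"ty": -0.078,"tz": -0.1,"ax": 0,"ay": 0,"az": 0},
    {"gripper": 0.025,"tx": 0.255,"ty": -0.094,"tz": -0.1,"ax": 0,"ay": 0,"az": 0},
    {"gripper": 0.025,"tx": 0.3,"ty": -0.11,"tz": -0.1,"ax": 0,"ay": 0,"az": 0},
    {"gripper": 0.025,"tx": 0.33,"ty": -0.12,"tz": -0.1,"ax": 0,"ay": 0,"az": 0},
    {"gripper": 0.025,"tx": 0.34,"ty": -0.123,"tz": -0.1,"ax": 0,"ay": 0,"az": 0}
  ]
}}

```text
t: 17.12
eef_pos: [0.4075, 0.2359, 0.2121]
tcp_rot: [0.0, 0.706, 0.708, 0.0]
ft_force: [-0.2, -0.2, -1.1]
gripper_width: 0.426
grasp_force: 60.3
```

Call:
{"name": "carry_out", "arguments": {
  "increments": [
    {"gripper": 0.025,"tx": 0.025,"ty": -0.004,"tz": 0,"ax": 0,"ay": 0,"az": 0},
    {"gripper": 0.025,"tx": 0.06,"ty": -0.009,"tz": 0,"ax": 0,"ay": 0,"az": 0},
    {"gripper": 0.025,"tx": 0.083,"ty": -0.012,"tz": 0,"ax": 0,"ay": 0,"az": 0},
    {"gripper": 0.025,"tx": 0.09,"ty": -0.013,"tz": 0.015,"ax": 0,"ay": 0,"az": 0},
    {"gripper": 0.025,"tx": 0.09,"ty": -0.013,"tz": 0.05,"ax": 0,"ay": 0,"az": 0},
    {"gripper": 0.025,"tx": 0.09,"ty": -0.013,"tz": 0.08,"ax": 0,"ay": 0,"az": 0},
    {"gripper": 0.025,"tx": 0.09,"ty": -0.013,"tz": 0.098,"ax": 0,"ay": 0,"az": 0},
    {"gripper": 0.025,"tx": 0.09,"ty": -0.013,"tz": 0.104,"ax": 0,"ay": 0,"az": 0},
    {"gripper": 0.025,"tx": 0.09,"ty": -0.013,"tz": 0.105,"ax": 0,"ay": 0,"az": 0},
    {"gripper": 0.025,"tx": 0.09,"ty": -0.013,"tz": 0.105,"ax": 0,"ay": 0,"az": 0}
  ]
}}

```text
t: 18.38
eef_pos: [0.3942, 0.3231, 0.1076]
tcp_rot: [-0.0, 0.707, 0.707, -0.001]
ft_force: [-6.9, -3.4, 20.3]
gripper_width: 0.43
grasp_force: 62.8
```

Call:
{"name": "carry_out", "arguments": {
  "increments": [
    {"gripper": 0.025,"tx": 0,"ty": 0,"tz": -0.001,"ax": 0,"ay": 0,"az": 0},
    {"gripper": 0.045,"tx": 0,"ty": 0,"tz": -0.001,"ax": 0,"ay": 0,"az": 0},
    {"gripper": 0.065,"tx": 0,"ty": 0,"tz": -0.001,"ax": 0,"ay": 0,"az": 0},
    {"gripper": 0.065,"tx": 0,"ty": 0,"tz": -0.001,"ax": 0,"ay": 0,"az": 0},
    {"gripper": 0.065,"tx": 0,"ty": 0,"tz": -0.02,"ax": 0,"ay": 0,"az": 0},
    {"gripper": 0.065,"tx": 0,"ty": 0,"tz": -0.06,"ax": 0,"ay": 0,"az": 0},
    {"gripper": 0.075,"tx": -0.01,"ty": 0.005,"tz": -0.1,"ax": 0,"ay": 0,"az": 0},
    {"gripper": 0.075,"tx": -0.04,"ty": 0.022,"tz": -0.12,"ax": 0,"ay": 0,"az": 0},
    {"gripper": 0.075,"tx": -0.08,"ty": 0.045,"tz": -0.12,"ax": 0,"ay": 0,"az": 0.1},
    {"gripper": 0.075,"tx": -0.12,"ty": 0.068,"tz": -0.12,"ax": 0,"ay": 0,"az": 0.25},
    {"gripper": 0.075,"tx": -0.16,"ty": 0.09,"tz": -0.12,"ax": 0,"ay": 0,"az": 0.4},
    {"gripper": 0.075,"tx": -0.2,"ty": 0.113,"tz": -0.12,"ax": 0,"ay": 0,"az": 0.55}
  ]
}}

```text
t: 19.88
eef_pos: [0.5087, 0.1233, 0.2263]
tcp_rot: [0.0, 0.873, 0.487, 0.0]
ft_force: [0.7, 0.1, -0.4]
gripper_width: 0.877
grasp_force: 0.0
```

Call:
{"name": "carry_out", "arguments": {
  "increments": [
    {"gripper": 0.075,"tx": -0.008,"ty": 0.02,"tz": 0,"ax": 0,"ay": 0,"az": 0.15},
    {"gripper": 0.075,"tx": -0.016,"ty": 0.04,"tz": 0,"ax": 0,"ay": 0,"az": 0.3},
    {"gripper": 0.075,"tx": -0.025,"ty": 0.06,"tz": 0,"ax": 0,"ay": 0,"az": 0.45},
    {"gripper": 0.075,"tx": -0.033,"ty": 0.08,"tz": 0,"ax": 0,"ay": 0,"az": 0.6},
    {"gripper": 0.075,"tx": -0.041,"ty": 0.1,"tz": 0,"ax": 0,"ay": 0,"az": 0.75},
    {"gripper": 0.075,"tx": -0.045,"ty": 0.108,"tz": 0.02,"ax": 0,"ay": 0,"az": 0.88},
    {"gripper": 0.075,"tx": -0.045,"ty": 0.108,"tz": 0.05,"ax": 0,"ay": 0,"az": 0.923},
    {"gripper": 0.075,"tx": -0.045,"ty": 0.108,"tz": 0.08,"ax": 0,"ay": 0,"az": 0.923},
    {"gripper": 0.075,"tx": -0.045,"ty": 0.108,"tz": 0.09,"ax": 0,"ay": 0,"az": 0.923},
    {"gripper": 0.075,"tx": -0.045,"ty": 0.108,"tz": 0.09,"ax": 0,"ay": 0,"az": 0.923}
  ]
}}

```text
t: 21.12
eef_pos: [0.5766, 0.0299, 0.136]
tcp_rot: [-0.0, 0.999, 0.049, -0.001]
ft_force: [0.1, -0.1, 0.8]
gripper_width: 0.878
grasp_force: 0.0
```

```bash
python3 - <<'E'
from look import *
s,p,d,W=look("d");print(s["eef_pos"],s["tcp_rot"],s["ft_force"])
blobs(p,W,(.3,.7,-.2,.45))
p,d=bot.read_camera("top");cv2.imwrite("pics/top1.png",p[:,:,::-1]);W=world(bot.get_calibration("top"),d)
print("top");blobs(p,W,(.3,.7,-.2,.45))
E
```

```text
[0.57659957 0.02990262 0.13598805] [-1.20730020e-06  9.98776545e-01  4.94477607e-02 -5.76098524e-04] [ 0.14725513 -0.09778538  0.79661871]
red 0 3711 z 0.0084 circ [516.5  50.7] 36.7 mean [0.5159 0.0525]
blue 0.11 43 z 0.1461 circ [583.2  -6.5] 8.2 mean [ 0.5832 -0.0067]
blue 0 3671 z 0.0083 circ [524.6 -26.2] 36.1 mean [ 0.5261 -0.024 ]
yellow 0 2694 z 0.0083 circ [ 531.  -104.3] 37.6 mean [ 0.5308 -0.1077]
green 0.04 2989 z 0.0533 circ [579.3  27.6] 24.7 mean [0.5799 0.0279]
top
red 0.11 248 z 0.1348 circ [554.2 323.3] 18.1 mean [0.5535 0.3233]
blue 0.11 213 z 0.1348 circ [473.1 321.9] 16.3 mean [0.4731 0.3224]
yellow 0.11 302 z 0.1348 circ [393.8 321.4] 18.9 mean [0.3931 0.3209]
```

View pics/top1.png

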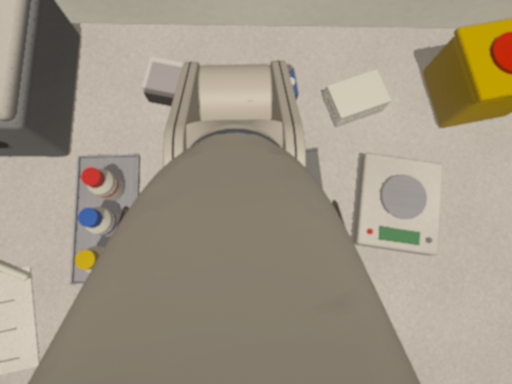

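View pics/w_d.png

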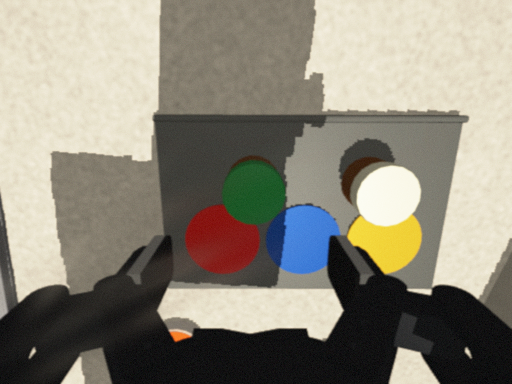

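The top view shows the red, blue and yellow bottles upright in the tray at (100,180), (97,220) and (90,262). In the wrist view the green lid is at (253,192) between the open fingers, the white jar at (388,195), and all mats are clear. I'm gripping the jar now.

Call:
{"name": "carry_out", "arguments": {
  "increments": [
    {"gripper": 0.075,"tx": 0.0015,"ty": 0.002,"tz": 0.03,"ax": 0,"ay": 0,"az": 0},
    {"gripper": 0.075,"tx": 0.0015,"ty": 0.002,"tz": 0.065,"ax": 0,"ay": 0,"az": 0},
    {"gripper": 0.075,"tx": 0.0015,"ty": 0.002,"tz": 0.095,"ax": 0,"ay": 0,"az": 0},
    {"gripper": 0.075,"tx": 0.0015,"ty": 0.002,"tz": 0.111,"ax": 0,"ay": 0,"az": 0},
    {"gripper": 0.075,"tx": 0.0015,"ty": 0.002,"tz": 0.111,"ax": 0,"ay": 0,"az": 0},
    {"gripper": 0.055,"tx": 0.0015,"ty": 0.002,"tz": 0.111,"ax": 0,"ay": 0,"az": 0},
    {"gripper": 0.035,"tx": 0.0015,"ty": 0.002,"tz": 0.111,"ax": 0,"ay": 0,"az": 0},
    {"gripper": 0.035,"tx": 0.0015,"ty": 0.002,"tz": 0.111,"ax": 0,"ay": 0,"az": 0},
    {"gripper": 0.035,"tx": 0.0015,"ty": 0.002,"tz": 0.111,"ax": 0,"ay": 0,"az": 0}
  ]
}}

```text
t: 22.35
eef_pos: [0.5796, 0.0281, 0.0271]
tcp_rot: [0.0, 0.999, 0.049, 0.001]
ft_force: [-1.2, -0.2, 6.5]
gripper_width: 0.567
grasp_force: 61.3
```

Call:
{"name": "carry_out", "arguments": {
  "increments": [
    {"gripper": 0.035,"tx": 0,"ty": 0,"tz": -0.015,"ax": 0,"ay": 0,"az": 0},
    {"gripper": 0.035,"tx": 0,"ty": 0,"tz": -0.05,"ax": 0,"ay": 0,"az": 0},
    {"gripper": 0.035,"tx": 0,"ty": 0,"tz": -0.09,"ax": 0,"ay": 0,"az": 0},
    {"gripper": 0.035,"tx": -0.005,"ty": 0.01,"tz": -0.12,"ax": 0,"ay": 0,"az": 0},
    {"gripper": 0.035,"tx": -0.015,"ty": 0.05,"tz": -0.13,"ax": 0,"ay": 0,"az": 0},
    {"gripper": 0.035,"tx": -0.025,"ty": 0.09,"tz": -0.13,"ax": 0,"ay": 0,"az": 0},
    {"gripper": 0.035,"tx": -0.035,"ty": 0.13,"tz": -0.13,"ax": 0,"ay": 0,"az": 0},
    {"gripper": 0.035,"tx": -0.045,"ty": 0.17,"tz": -0.13,"ax": 0,"ay": 0,"az": 0},
    {"gripper": 0.035,"tx": -0.05,"ty": 0.2,"tz": -0.13,"ax": 0,"ay": 0,"az": 0},
    {"gripper": 0.035,"tx": -0.055,"ty": 0.22,"tz": -0.13,"ax": 0,"ay": 0,"az": 0},
    {"gripper": 0.035,"tx": -0.055,"ty": 0.22,"tz": -0.13,"ax": 0,"ay": 0,"az": 0}
  ]
}}

```text
t: 23.72
eef_pos: [0.5453, -0.1973, 0.156]
tcp_rot: [0.0, 0.999, 0.048, 0.0]
ft_force: [-1.4, -0.7, -0.9]
gripper_width: 0.561
grasp_force: 62.2
```

```bash
python3 - <<'E'
from look import *
s,p,d,W=look("e");print(s["eef_pos"],s["tcp_rot"],s["ft_force"],s["grasp_force"])
q=(W[...,2]>.055)&(W[...,2]<.064)&(W[...,1]<-.25)
m=cv2.connectedComponentsWithStats(cv2.erode(q.astype(np.uint8),np.ones((3,3))))
i=1+np.argmax(m[2][1:,4]);X=W[q&(m[1]==i)];print(len(X),hullc(X[:,:2]),np.median(X[:,2]),cv2.minAreaRect((X[:,:2]*1000).astype(np.float32)))
E
```

```text
[ 0.54533139 -0.19732639  0.15597036] [1.32485021e-04 9.98824653e-01 4.84682957e-02 3.45739658e-04] [-1.40369639 -0.74117058 -0.91034789] 62.23301410675049
9520 (array([ 529.30786133, -325.62435913]), 49.7241325378418) 0.0593007516241653 ((530.1629638671875, -325.5603942871094), (96.07471466064453, 98.27902221679688), 7.578887939453125)
```

View pics/w_e.png

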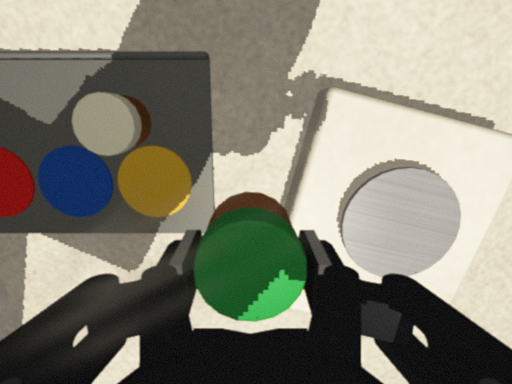

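The wrist view shows the jar level in the fingers at (250,265) and the pan at (402,220), world (0.529, -0.326), top at 0.060. The white jar at (110,124) is untouched.

Call:
{"name": "carry_out", "arguments": {
  "increments": [
    {"gripper": 0.035,"tx": -0.007,"ty": 0.03,"tz": 0,"ax": 0,"ay": 0,"az": 0},
    {"gripper": 0.035,"tx": -0.017,"ty": 0.075,"tz": 0,"ax": 0,"ay": 0,"az": 0},
    {"gripper": 0.035,"tx": -0.025,"ty": 0.11,"tz": 0.005,"ax": 0,"ay": 0,"az": 0},
    {"gripper": 0.035,"tx": -0.0285,"ty": 0.127,"tz": 0.025,"ax": 0,"ay": 0,"az": 0},
    {"gripper": 0.035,"tx": -0.0285,"ty": 0.127,"tz": 0.05,"ax": 0,"ay": 0,"az": 0},
    {"gripper": 0.035,"tx": -0.0285,"ty": 0.127,"tz": 0.066,"ax": 0,"ay": 0,"az": 0},
    {"gripper": 0.035,"tx": -0.0285,"ty": 0.127,"tz": 0.071,"ax": 0,"ay": 0,"az": 0},
    {"gripper": 0.035,"tx": -0.0285,"ty": 0.127,"tz": 0.073,"ax": 0,"ay": 0,"az": 0},
    {"gripper": 0.035,"tx": -0.0285,"ty": 0.127,"tz": 0.073,"ax": 0,"ay": 0,"az": 0}
  ]
}}

```text
t: 24.9
eef_pos: [0.5302, -0.3255, 0.0829]
tcp_rot: [0.0, 0.999, 0.05, 0.0]
ft_force: [-0.4, 0.2, -0.4]
gripper_width: 0.564
grasp_force: 62.3
```

Call:
{"name": "carry_out", "arguments": {
  "increments": [
    {"gripper": 0.035,"tx": 0,"ty": 0,"tz": 0.002,"ax": 0,"ay": 0,"az": 0},
    {"gripper": 0.035,"tx": 0,"ty": 0,"tz": 0.002,"ax": 0,"ay": 0,"az": 0},
    {"gripper": 0.06,"tx": 0,"ty": 0,"tz": 0.002,"ax": 0,"ay": 0,"az": 0},
    {"gripper": 0.075,"tx": 0,"ty": 0,"tz": 0.002,"ax": 0,"ay": 0,"az": 0},
    {"gripper": 0.075,"tx": 0,"ty": 0,"tz": 0.002,"ax": 0,"ay": 0,"az": 0},
    {"gripper": 0.075,"tx": 0,"ty": 0,"tz": -0.02,"ax": 0,"ay": 0,"az": 0},
    {"gripper": 0.075,"tx": 0,"ty": 0,"tz": -0.06,"ax": 0,"ay": 0,"az": 0},
    {"gripper": 0.075,"tx": 0,"ty": 0,"tz": -0.11,"ax": 0,"ay": 0,"az": 0},
    {"gripper": 0.075,"tx": 0,"ty": -0.01,"tz": -0.14,"ax": 0,"ay": 0,"az": 0},
    {"gripper": 0.075,"tx": 0,"ty": -0.05,"tz": -0.14,"ax": 0,"ay": 0,"az": 0},
    {"gripper": 0.065,"tx": 0,"ty": -0.1,"tz": -0.14,"ax": 0,"ay": 0,"az": 0},
    {"gripper": 0.065,"tx": 0,"ty": -0.13,"tz": -0.14,"ax": 0,"ay": 0,"az": 0}
  ]
}}

```text
t: 26.4
eef_pos: [0.5161, -0.1943, 0.2223]
tcp_rot: [-0.0, 0.999, 0.05, -0.0]
ft_force: [0.5, 0.5, -0.7]
gripper_width: 0.762
grasp_force: 0.0
```

```bash
python3 - <<'E'
from look import *
s,p,d,W=look("f");print(s["eef_pos"],s["tcp_rot"],s["ft_force"])
q=(W[...,2]>.10)&(W[...,2]<.113)&(W[...,1]<-.25);X=W[q&masks(p)["green"]];print("lid",len(X),hullc(X[:,:2]),np.median(X[:,2]))
q=(W[...,2]>.055)&(W[...,2]<.064)&(W[...,1]<-.25);X=W[q];print("pan",hullc(X[:,:2]))
E
```

```text
[ 0.51614031 -0.19430118  0.22234165] [-1.93057132e-04  9.98766304e-01  4.96568547e-02 -1.70363280e-04] [ 0.4773139   0.4983285  -0.66235659]
lid 2427 (array([ 529.12969971, -324.36010742]), 24.897714614868164) 0.10722415445291911
pan (array([ 528.72045898, -325.9309082 ]), 50.17815017700195)
```

View pics/w_f.png

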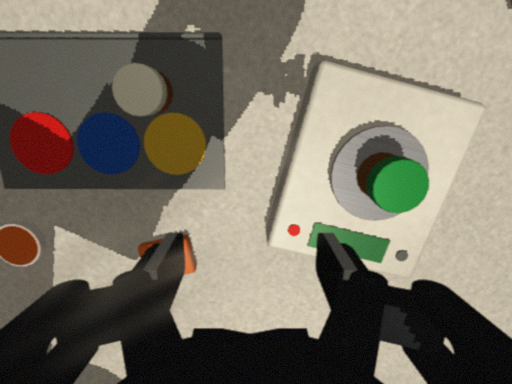

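The wrist view shows the green jar upright on the pan at (398,185), about 1.6 mm off centre. Now I go back for the yellow bottle.

Call:
{"name": "carry_out", "arguments": {
  "increments": [
    {"gripper": 0.065,"tx": -0.003,"ty": -0.025,"tz": 0,"ax": 0,"ay": 0,"az": -0.08},
    {"gripper": 0.065,"tx": -0.01,"ty": -0.075,"tz": 0,"ax": 0,"ay": 0,"az": -0.21},
    {"gripper": 0.065,"tx": -0.017,"ty": -0.125,"tz": 0,"ax": 0,"ay": 0,"az": -0.35},
    {"gripper": 0.065,"tx": -0.023,"ty": -0.175,"tz": 0,"ax": 0,"ay": 0,"az": -0.49},
    {"gripper": 0.065,"tx": -0.03,"ty": -0.225,"tz": 0,"ax": 0,"ay": 0,"az": -0.63},
    {"gripper": 0.065,"tx": -0.036,"ty": -0.275,"tz": 0,"ax": 0,"ay": 0,"az": -0.77},
    {"gripper": 0.065,"tx": -0.043,"ty": -0.325,"tz": 0,"ax": 0,"ay": 0,"az": -0.91},
    {"gripper": 0.065,"tx": -0.05,"ty": -0.375,"tz": 0,"ax": 0,"ay": 0,"az": -1.05},
    {"gripper": 0.065,"tx": -0.056,"ty": -0.425,"tz": 0,"ax": 0,"ay": 0,"az": -1.19},
    {"gripper": 0.065,"tx": -0.063,"ty": -0.475,"tz": 0,"ax": 0,"ay": 0,"az": -1.33},
    {"gripper": 0.065,"tx": -0.068,"ty": -0.51,"tz": 0,"ax": 0,"ay": 0,"az": -1.44},
    {"gripper": 0.065,"tx": -0.07,"ty": -0.5275,"tz": 0,"ax": 0,"ay": 0,"az": -1.471}
  ]
}}

```text
t: 27.95
eef_pos: [0.3948, 0.3233, 0.2223]
tcp_rot: [0.0, 0.707, 0.708, 0.0]
ft_force: [-0.2, -0.5, -0.2]
gripper_width: 0.762
grasp_force: 0.0
```

Call:
{"name": "carry_out", "arguments": {
  "increments": [
    {"gripper": 0.065,"tx": 0,"ty": 0,"tz": 0.02,"ax": 0,"ay": 0,"az": 0},
    {"gripper": 0.065,"tx": 0,"ty": 0,"tz": 0.05,"ax": 0,"ay": 0,"az": 0},
    {"gripper": 0.065,"tx": 0,"ty": 0,"tz": 0.06,"ax": 0,"ay": 0,"az": 0},
    {"gripper": 0.065,"tx": 0,"ty": 0,"tz": 0.06,"ax": 0,"ay": 0,"az": 0}
  ]
}}

```text
t: 28.45
eef_pos: [0.3952, 0.3213, 0.162]
tcp_rot: [-0.0, 0.708, 0.706, -0.001]
ft_force: [-0.1, -0.2, 1.2]
gripper_width: 0.761
grasp_force: 0.0
```

Call:
{"name": "carry_out", "arguments": {
  "increments": [
    {"gripper": 0.065,"tx": 0.001,"ty": -0.001,"tz": 0.02,"ax": 0,"ay": 0,"az": 0},
    {"gripper": 0.065,"tx": 0.001,"ty": -0.001,"tz": 0.045,"ax": 0,"ay": 0,"az": 0},
    {"gripper": 0.065,"tx": 0.001,"ty": -0.001,"tz": 0.056,"ax": 0,"ay": 0,"az": 0},
    {"gripper": 0.065,"tx": 0.001,"ty": -0.001,"tz": 0.056,"ax": 0,"ay": 0,"az": 0},
    {"gripper": 0.045,"tx": 0.001,"ty": -0.001,"tz": 0.056,"ax": 0,"ay": 0,"az": 0},
    {"gripper": 0.025,"tx": 0.001,"ty": -0.001,"tz": 0.056,"ax": 0,"ay": 0,"az": 0},
    {"gripper": 0.025,"tx": 0.001,"ty": -0.001,"tz": 0.056,"ax": 0,"ay": 0,"az": 0},
    {"gripper": 0.025,"tx": 0.001,"ty": -0.001,"tz": 0.056,"ax": 0,"ay": 0,"az": 0},
    {"gripper": 0.025,"tx": 0.001,"ty": -0.001,"tz": 0.056,"ax": 0,"ay": 0,"az": 0}
  ]
}}

```text
t: 29.58
eef_pos: [0.3947, 0.3234, 0.1076]
tcp_rot: [0.0, 0.707, 0.707, 0.001]
ft_force: [-0.8, -1.0, 5.8]
gripper_width: 0.427
grasp_force: 59.6
```

Call:
{"name": "carry_out", "arguments": {
  "increments": [
    {"gripper": 0.025,"tx": 0,"ty": 0,"tz": -0.015,"ax": 0,"ay": 0,"az": 0},
    {"gripper": 0.025,"tx": 0,"ty": 0,"tz": -0.05,"ax": 0,"ay": 0,"az": 0},
    {"gripper": 0.025,"tx": -0.01,"ty": 0.001,"tz": -0.085,"ax": 0,"ay": 0,"az": 0},
    {"gripper": 0.025,"tx": -0.04,"ty": 0.01,"tz": -0.1,"ax": 0,"ay": 0,"az": 0},
    {"gripper": 0.025,"tx": -0.08,"ty": 0.023,"tz": -0.1,"ax": 0,"ay": 0,"az": 0},
    {"gripper": 0.025,"tx": -0.12,"ty": 0.036,"tz": -0.1,"ax": 0,"ay": 0,"az": 0},
    {"gripper": 0.025,"tx": -0.165,"ty": 0.05,"tz": -0.1,"ax": 0,"ay": 0,"az": 0},
    {"gripper": 0.025,"tx": -0.21,"ty": 0.065,"tz": -0.1,"ax": 0,"ay": 0,"az": 0},
    {"gripper": 0.025,"tx": -0.255,"ty": 0.08,"tz": -0.1,"ax": 0,"ay": 0,"az": 0},
    {"gripper": 0.025,"tx": -0.3,"ty": 0.095,"tz": -0.1,"ax": 0,"ay": 0,"az": 0},
    {"gripper": 0.025,"tx": -0.33,"ty": 0.105,"tz": -0.1,"ax": 0,"ay": 0,"az": 0},
    {"gripper": 0.025,"tx": -0.34,"ty": 0.108,"tz": -0.1,"ax": 0,"ay": 0,"az": 0}
  ]
}}

```text
t: 31.08
eef_pos: [0.5022, -0.0188, 0.2072]
tcp_rot: [0.0, 0.708, 0.706, 0.0]
ft_force: [-0.2, 0.1, -2.2]
gripper_width: 0.429
grasp_force: 60.4
```

Call:
{"name": "carry_out", "arguments": {
  "increments": [
    {"gripper": 0.025,"tx": -0.025,"ty": 0.008,"tz": 0,"ax": 0,"ay": 0,"az": 0},
    {"gripper": 0.025,"tx": -0.06,"ty": 0.02,"tz": 0,"ax": 0,"ay": 0,"az": 0},
    {"gripper": 0.025,"tx": -0.082,"ty": 0.026,"tz": 0,"ax": 0,"ay": 0,"az": 0},
    {"gripper": 0.025,"tx": -0.087,"ty": 0.028,"tz": 0.015,"ax": 0,"ay": 0,"az": 0},
    {"gripper": 0.025,"tx": -0.087,"ty": 0.028,"tz": 0.045,"ax": 0,"ay": 0,"az": 0},
    {"gripper": 0.025,"tx": -0.087,"ty": 0.028,"tz": 0.07,"ax": 0,"ay": 0,"az": 0},
    {"gripper": 0.025,"tx": -0.087,"ty": 0.028,"tz": 0.08,"ax": 0,"ay": 0,"az": 0},
    {"gripper": 0.025,"tx": -0.087,"ty": 0.028,"tz": 0.08,"ax": 0,"ay": 0,"az": 0}
  ]
}}

```text
t: 32.08
eef_pos: [0.529, -0.1034, 0.1256]
tcp_rot: [-0.001, 0.707, 0.707, -0.0]
ft_force: [0.0, 0.1, -2.0]
gripper_width: 0.428
grasp_force: 60.4
```

Call:
{"name": "carry_out", "arguments": {
  "increments": [
    {"gripper": 0.025,"tx": -0.001,"ty": 0.001,"tz": 0.006,"ax": 0,"ay": 0,"az": 0},
    {"gripper": 0.025,"tx": -0.001,"ty": 0.001,"tz": 0.011,"ax": 0,"ay": 0,"az": 0},
    {"gripper": 0.025,"tx": -0.001,"ty": 0.001,"tz": 0.0135,"ax": 0,"ay": 0,"az": 0},
    {"gripper": 0.025,"tx": -0.001,"ty": 0.001,"tz": 0.0135,"ax": 0,"ay": 0,"az": 0}
  ]
}}

```text
t: 32.58
eef_pos: [0.5307, -0.1053, 0.1128]
tcp_rot: [0.0, 0.708, 0.707, 0.0]
ft_force: [-0.6, 0.1, -2.7]
gripper_width: 0.423
grasp_force: 60.5
```

Call:
{"name": "carry_out", "arguments": {
  "increments": [
    {"gripper": 0.025,"tx": 0,"ty": 0,"tz": 0.0015,"ax": 0,"ay": 0,"az": 0},
    {"gripper": 0.025,"tx": 0,"ty": 0,"tz": 0.0015,"ax": 0,"ay": 0,"az": 0},
    {"gripper": 0.045,"tx": 0,"ty": 0,"tz": 0.0015,"ax": 0,"ay": 0,"az": 0},
    {"gripper": 0.065,"tx": 0,"ty": 0,"tz": 0.0015,"ax": 0,"ay": 0,"az": 0},
    {"gripper": 0.065,"tx": 0,"ty": 0,"tz": 0.0015,"ax": 0,"ay": 0,"az": 0},
    {"gripper": 0.065,"tx": 0,"ty": 0,"tz": -0.02,"ax": 0,"ay": 0,"az": 0},
    {"gripper": 0.065,"tx": 0,"ty": 0,"tz": -0.06,"ax": 0,"ay": 0,"az": 0},
    {"gripper": 0.065,"tx": 0.01,"ty": -0.001,"tz": -0.1,"ax": 0,"ay": 0,"az": 0},
    {"gripper": 0.065,"tx": 0.05,"ty": -0.006,"tz": -0.11,"ax": 0,"ay": 0,"az": 0},
    {"gripper": 0.065,"tx": 0.1,"ty": -0.013,"tz": -0.11,"ax": 0,"ay": 0,"az": 0},
    {"gripper": 0.065,"tx": 0.15,"ty": -0.02,"tz": -0.11,"ax": 0,"ay": 0,"az": 0},
    {"gripper": 0.065,"tx": 0.2,"ty": -0.026,"tz": -0.11,"ax": 0,"ay": 0,"az": 0}
  ]
}}

```text
t: 34.08
eef_pos: [0.5045, 0.0962, 0.2229]
tcp_rot: [0.0, 0.708, 0.707, 0.0]
ft_force: [0.5, 0.3, -0.4]
gripper_width: 0.759
grasp_force: 0.0
```

Call:
{"name": "carry_out", "arguments": {
  "increments": [
    {"gripper": 0.065,"tx": 0.05,"ty": -0.007,"tz": 0,"ax": 0,"ay": 0,"az": 0},
    {"gripper": 0.065,"tx": 0.1,"ty": -0.013,"tz": 0,"ax": 0,"ay": 0,"az": 0},
    {"gripper": 0.065,"tx": 0.15,"ty": -0.02,"tz": 0,"ax": 0,"ay": 0,"az": 0},
    {"gripper": 0.065,"tx": 0.2,"ty": -0.027,"tz": 0,"ax": 0,"ay": 0,"az": 0},
    {"gripper": 0.065,"tx": 0.228,"ty": -0.03,"tz": 0.015,"ax": 0,"ay": 0,"az": 0},
    {"gripper": 0.065,"tx": 0.228,"ty": -0.03,"tz": 0.045,"ax": 0,"ay": 0,"az": 0},
    {"gripper": 0.065,"tx": 0.228,"ty": -0.03,"tz": 0.06,"ax": 0,"ay": 0,"az": 0},
    {"gripper": 0.065,"tx": 0.228,"ty": -0.03,"tz": 0.06,"ax": 0,"ay": 0,"az": 0}
  ]
}}

```text
t: 35.08
eef_pos: [0.4745, 0.3221, 0.1617]
tcp_rot: [-0.0, 0.708, 0.707, -0.001]
ft_force: [-0.1, 0.2, -0.3]
gripper_width: 0.76
grasp_force: 0.0
```

Call:
{"name": "carry_out", "arguments": {
  "increments": [
    {"gripper": 0.065,"tx": 0.001,"ty": 0,"tz": 0.02,"ax": 0,"ay": 0,"az": 0},
    {"gripper": 0.065,"tx": 0.001,"ty": 0,"tz": 0.045,"ax": 0,"ay": 0,"az": 0},
    {"gripper": 0.065,"tx": 0.001,"ty": 0,"tz": 0.055,"ax": 0,"ay": 0,"az": 0},
    {"gripper": 0.065,"tx": 0.001,"ty": 0,"tz": 0.055,"ax": 0,"ay": 0,"az": 0},
    {"gripper": 0.045,"tx": 0.001,"ty": 0,"tz": 0.055,"ax": 0,"ay": 0,"az": 0},
    {"gripper": 0.025,"tx": 0.001,"ty": 0,"tz": 0.055,"ax": 0,"ay": 0,"az": 0},
    {"gripper": 0.025,"tx": 0.001,"ty": 0,"tz": 0.055,"ax": 0,"ay": 0,"az": 0},
    {"gripper": 0.025,"tx": 0.001,"ty": 0,"tz": 0.055,"ax": 0,"ay": 0,"az": 0},
    {"gripper": 0.025,"tx": 0.001,"ty": 0,"tz": 0.055,"ax": 0,"ay": 0,"az": 0}
  ]
}}

```text
t: 36.2
eef_pos: [0.4757, 0.3243, 0.1092]
tcp_rot: [0.0, 0.707, 0.707, 0.001]
ft_force: [-1.8, -1.0, 4.9]
gripper_width: 0.425
grasp_force: 59.6
```

Call:
{"name": "carry_out", "arguments": {
  "increments": [
    {"gripper": 0.025,"tx": 0,"ty": 0,"tz": -0.015,"ax": 0,"ay": 0,"az": 0},
    {"gripper": 0.025,"tx": 0,"ty": 0,"tz": -0.05,"ax": 0,"ay": 0,"az": 0},
    {"gripper": 0.025,"tx": -0.01,"ty": 0.001,"tz": -0.085,"ax": 0,"ay": 0,"az": 0},
    {"gripper": 0.025,"tx": -0.04,"ty": 0.006,"tz": -0.1,"ax": 0,"ay": 0,"az": 0},
    {"gripper": 0.025,"tx": -0.08,"ty": 0.012,"tz": -0.1,"ax": 0,"ay": 0,"az": 0},
    {"gripper": 0.025,"tx": -0.13,"ty": 0.019,"tz": -0.1,"ax": 0,"ay": 0,"az": 0},
    {"gripper": 0.025,"tx": -0.18,"ty": 0.026,"tz": -0.1,"ax": 0,"ay": 0,"az": 0},
    {"gripper": 0.025,"tx": -0.23,"ty": 0.033,"tz": -0.1,"ax": 0,"ay": 0,"az": 0},
    {"gripper": 0.025,"tx": -0.28,"ty": 0.04,"tz": -0.1,"ax": 0,"ay": 0,"az": 0},
    {"gripper": 0.025,"tx": -0.32,"ty": 0.046,"tz": -0.1,"ax": 0,"ay": 0,"az": 0},
    {"gripper": 0.025,"tx": -0.343,"ty": 0.049,"tz": -0.1,"ax": 0,"ay": 0,"az": 0},
    {"gripper": 0.025,"tx": -0.35,"ty": 0.05,"tz": -0.1,"ax": 0,"ay": 0,"az": 0}
  ]
}}

```text
t: 37.7
eef_pos: [0.5248, -0.0275, 0.2085]
tcp_rot: [0.0, 0.708, 0.706, 0.0]
ft_force: [-0.1, 0.8, -2.9]
gripper_width: 0.424
grasp_force: 60.5
```

Call:
{"name": "carry_out", "arguments": {
  "increments": [
    {"gripper": 0.025,"tx": 0,"ty": 0,"tz": 0.02,"ax": 0,"ay": 0,"az": 0},
    {"gripper": 0.025,"tx": 0,"ty": 0,"tz": 0.055,"ax": 0,"ay": 0,"az": 0},
    {"gripper": 0.025,"tx": 0,"ty": 0,"tz": 0.075,"ax": 0,"ay": 0,"az": 0},
    {"gripper": 0.025,"tx": 0,"ty": 0,"tz": 0.082,"ax": 0,"ay": 0,"az": 0},
    {"gripper": 0.025,"tx": 0,"ty": 0,"tz": 0.082,"ax": 0,"ay": 0,"az": 0}
  ]
}}

```text
t: 38.33
eef_pos: [0.5248, -0.0258, 0.126]
tcp_rot: [-0.0, 0.707, 0.707, -0.0]
ft_force: [-0.5, 0.5, -2.5]
gripper_width: 0.423
grasp_force: 60.5
```

Call:
{"name": "carry_out", "arguments": {
  "increments": [
    {"gripper": 0.025,"tx": 0,"ty": 0,"tz": 0.006,"ax": 0,"ay": 0,"az": 0},
    {"gripper": 0.025,"tx": 0,"ty": 0,"tz": 0.011,"ax": 0,"ay": 0,"az": 0},
    {"gripper": 0.025,"tx": 0,"ty": 0,"tz": 0.0125,"ax": 0,"ay": 0,"az": 0},
    {"gripper": 0.025,"tx": 0,"ty": 0,"tz": 0.0125,"ax": 0,"ay": 0,"az": 0}
  ]
}}

```text
t: 38.83
eef_pos: [0.525, -0.0263, 0.1142]
tcp_rot: [0.0, 0.708, 0.707, 0.0]
ft_force: [-2.2, 0.5, 7.6]
gripper_width: 0.424
grasp_force: 61.5
```

Call:
{"name": "carry_out", "arguments": {
  "increments": [
    {"gripper": 0.045,"tx": 0,"ty": 0,"tz": 0,"ax": 0,"ay": 0,"az": 0},
    {"gripper": 0.065,"tx": 0,"ty": 0,"tz": 0,"ax": 0,"ay": 0,"az": 0},
    {"gripper": 0.065,"tx": 0,"ty": 0,"tz": 0,"ax": 0,"ay": 0,"az": 0},
    {"gripper": 0.065,"tx": 0,"ty": 0,"tz": -0.02,"ax": 0,"ay": 0,"az": 0},
    {"gripper": 0.065,"tx": 0,"ty": 0,"tz": -0.06,"ax": 0,"ay": 0,"az": 0},
    {"gripper": 0.065,"tx": 0.01,"ty": 0.001,"tz": -0.1,"ax": 0,"ay": 0,"az": 0},
    {"gripper": 0.065,"tx": 0.05,"ty": 0.004,"tz": -0.11,"ax": 0,"ay": 0,"az": 0},
    {"gripper": 0.065,"tx": 0.1,"ty": 0.009,"tz": -0.11,"ax": 0,"ay": 0,"az": 0},
    {"gripper": 0.065,"tx": 0.15,"ty": 0.013,"tz": -0.11,"ax": 0,"ay": 0,"az": 0},
    {"gripper": 0.065,"tx": 0.2,"ty": 0.017,"tz": -0.11,"ax": 0,"ay": 0,"az": 0},
    {"gripper": 0.065,"tx": 0.25,"ty": 0.021,"tz": -0.11,"ax": 0,"ay": 0,"az": 0}
  ]
}}

```text
t: 40.2
eef_pos: [0.546, 0.2254, 0.2233]
tcp_rot: [0.0, 0.707, 0.707, 0.0]
ft_force: [0.6, 0.6, 1.2]
gripper_width: 0.76
grasp_force: 0.0
```

Call:
{"name": "carry_out", "arguments": {
  "increments": [
    {"gripper": 0.065,"tx": 0.05,"ty": 0.005,"tz": 0,"ax": 0,"ay": 0,"az": 0},
    {"gripper": 0.065,"tx": 0.09,"ty": 0.008,"tz": 0,"ax": 0,"ay": 0,"az": 0},
    {"gripper": 0.065,"tx": 0.1,"ty": 0.009,"tz": 0.015,"ax": 0,"ay": 0,"az": 0},
    {"gripper": 0.065,"tx": 0.1,"ty": 0.009,"tz": 0.045,"ax": 0,"ay": 0,"az": 0},
    {"gripper": 0.065,"tx": 0.1,"ty": 0.009,"tz": 0.06,"ax": 0,"ay": 0,"az": 0},
    {"gripper": 0.065,"tx": 0.1,"ty": 0.009,"tz": 0.06,"ax": 0,"ay": 0,"az": 0}
  ]
}}

```text
t: 40.95
eef_pos: [0.5543, 0.3225, 0.1617]
tcp_rot: [-0.0, 0.708, 0.706, -0.002]
ft_force: [0.1, 0.6, 0.5]
gripper_width: 0.759
grasp_force: 0.0
```

Call:
{"name": "carry_out", "arguments": {
  "increments": [
    {"gripper": 0.065,"tx": 0.001,"ty": 0.001,"tz": 0.02,"ax": 0,"ay": 0,"az": 0},
    {"gripper": 0.065,"tx": 0.001,"ty": 0.001,"tz": 0.045,"ax": 0,"ay": 0,"az": 0},
    {"gripper": 0.065,"tx": 0.001,"ty": 0.001,"tz": 0.055,"ax": 0,"ay": 0,"az": 0},
    {"gripper": 0.065,"tx": 0.001,"ty": 0.001,"tz": 0.055,"ax": 0,"ay": 0,"az": 0},
    {"gripper": 0.045,"tx": 0.001,"ty": 0.001,"tz": 0.055,"ax": 0,"ay": 0,"az": 0},
    {"gripper": 0.025,"tx": 0.001,"ty": 0.001,"tz": 0.055,"ax": 0,"ay": 0,"az": 0},
    {"gripper": 0.025,"tx": 0.001,"ty": 0.001,"tz": 0.055,"ax": 0,"ay": 0,"az": 0},
    {"gripper": 0.025,"tx": 0.001,"ty": 0.001,"tz": 0.055,"ax": 0,"ay": 0,"az": 0},
    {"gripper": 0.025,"tx": 0.001,"ty": 0.001,"tz": 0.055,"ax": 0,"ay": 0,"az": 0}
  ]
}}

```text
t: 42.08
eef_pos: [0.5567, 0.3251, 0.1096]
tcp_rot: [0.0, 0.707, 0.707, 0.001]
ft_force: [-2.2, -0.8, 6.1]
gripper_width: 0.423
grasp_force: 60.0
```

Call:
{"name": "carry_out", "arguments": {
  "increments": [
    {"gripper": 0.025,"tx": 0,"ty": 0,"tz": -0.015,"ax": 0,"ay": 0,"az": 0},
    {"gripper": 0.025,"tx": 0,"ty": 0,"tz": -0.05,"ax": 0,"ay": 0,"az": 0},
    {"gripper": 0.025,"tx": -0.01,"ty": -0.001,"tz": -0.085,"ax": 0,"ay": 0,"az": 0},
    {"gripper": 0.025,"tx": -0.035,"ty": -0.005,"tz": -0.1,"ax": 0,"ay": 0,"az": 0},
    {"gripper": 0.025,"tx": -0.07,"ty": -0.01,"tz": -0.1,"ax": 0,"ay": 0,"az": 0},
    {"gripper": 0.025,"tx": -0.11,"ty": -0.016,"tz": -0.1,"ax": 0,"ay": 0,"az": 0},
    {"gripper": 0.025,"tx": -0.15,"ty": -0.022,"tz": -0.1,"ax": 0,"ay": 0,"az": 0},
    {"gripper": 0.025,"tx": -0.19,"ty": -0.028,"tz": -0.1,"ax": 0,"ay": 0,"az": 0},
    {"gripper": 0.025,"tx": -0.23,"ty": -0.033,"tz": -0.1,"ax": 0,"ay": 0,"az": 0},
    {"gripper": 0.025,"tx": -0.26,"ty": -0.037,"tz": -0.1,"ax": 0,"ay": 0,"az": 0},
    {"gripper": 0.025,"tx": -0.2735,"ty": -0.039,"tz": -0.09,"ax": 0,"ay": 0,"az": 0},
    {"gripper": 0.025,"tx": -0.2735,"ty": -0.039,"tz": -0.07,"ax": 0,"ay": 0,"az": 0}
  ]
}}

```text
t: 43.58
eef_pos: [0.5174, 0.0506, 0.1787]
tcp_rot: [0.001, 0.708, 0.706, 0.001]
ft_force: [-0.4, 0.7, -3.5]
gripper_width: 0.427
grasp_force: 60.5
```

Call:
{"name": "carry_out", "arguments": {
  "increments": [
    {"gripper": 0.025,"tx": 0,"ty": 0,"tz": 0.02,"ax": 0,"ay": 0,"az": 0},
    {"gripper": 0.025,"tx": 0,"ty": 0,"tz": 0.042,"ax": 0,"ay": 0,"az": 0},
    {"gripper": 0.025,"tx": 0,"ty": 0,"tz": 0.053,"ax": 0,"ay": 0,"az": 0},
    {"gripper": 0.025,"tx": 0,"ty": 0,"tz": 0.053,"ax": 0,"ay": 0,"az": 0}
  ]
}}

```text
t: 44.08
eef_pos: [0.5163, 0.0515, 0.1246]
tcp_rot: [-0.001, 0.707, 0.707, -0.001]
ft_force: [-0.3, 0.3, -1.6]
gripper_width: 0.427
grasp_force: 60.5
```

Call:
{"name": "carry_out", "arguments": {
  "increments": [
    {"gripper": 0.025,"tx": 0,"ty": 0,"tz": 0.006,"ax": 0,"ay": 0,"az": 0},
    {"gripper": 0.025,"tx": 0,"ty": 0,"tz": 0.009,"ax": 0,"ay": 0,"az": 0},
    {"gripper": 0.025,"tx": 0,"ty": 0,"tz": 0.011,"ax": 0,"ay": 0,"az": 0},
    {"gripper": 0.025,"tx": 0,"ty": 0,"tz": 0.011,"ax": 0,"ay": 0,"az": 0}
  ]
}}

```text
t: 44.58
eef_pos: [0.517, 0.0512, 0.1146]
tcp_rot: [0.0, 0.707, 0.707, 0.0]
ft_force: [-0.2, -0.3, 0.3]
gripper_width: 0.425
grasp_force: 60.6
```

Call:
{"name": "carry_out", "arguments": {
  "increments": [
    {"gripper": 0.045,"tx": 0,"ty": 0,"tz": 0,"ax": 0,"ay": 0,"az": 0},
    {"gripper": 0.065,"tx": 0,"ty": 0,"tz": 0,"ax": 0,"ay": 0,"az": 0},
    {"gripper": 0.065,"tx": 0,"ty": 0,"tz": 0,"ax": 0,"ay": 0,"az": 0},
    {"gripper": 0.065,"tx": 0,"ty": 0,"tz": -0.02,"ax": 0,"ay": 0,"az": 0},
    {"gripper": 0.065,"tx": 0,"ty": 0,"tz": -0.06,"ax": 0,"ay": 0,"az": 0},
    {"gripper": 0.065,"tx": 0.01,"ty": 0,"tz": -0.11,"ax": 0,"ay": 0,"az": 0},
    {"gripper": 0.065,"tx": 0.05,"ty": 0,"tz": -0.15,"ax": 0,"ay": 0,"az": 0},
    {"gripper": 0.065,"tx": 0.1,"ty": -0.01,"tz": -0.15,"ax": 0,"ay": 0,"az": 0},
    {"gripper": 0.065,"tx": 0.15,"ty": -0.03,"tz": -0.15,"ax": 0,"ay": 0,"az": 0},
    {"gripper": 0.065,"tx": 0.2,"ty": -0.05,"tz": -0.15,"ax": 0,"ay": 0,"az": 0},
    {"gripper": 0.065,"tx": 0.25,"ty": -0.07,"tz": -0.15,"ax": 0,"ay": 0,"az": 0},
    {"gripper": 0.065,"tx": 0.3,"ty": -0.09,"tz": -0.15,"ax": 0,"ay": 0,"az": 0}
  ]
}}

```text
t: 46.08
eef_pos: [0.4263, 0.3529, 0.2645]
tcp_rot: [0.0, 0.707, 0.707, 0.0]
ft_force: [0.8, -0.0, -0.1]
gripper_width: 0.759
grasp_force: 0.0
```

```bash
python3 - <<'E'
from look import *
p,d=bot.read_camera("top");cv2.imwrite("pics/top2.png",p[:,:,::-1]);W=world(bot.get_calibration("top"),d)
blobs(p,W,(.4,.7,-.2,.15))
g=masks(p)["green"]&(W[...,2]>.1)&(W[...,2]<.115);print("jar",hullc(W[g][:,:2]),"start pan 528.2,-327.8")
s=bot.read_state();print(s["t"],s["eef_pos"])
E
```

```text
red 0.11 259 z 0.1395 circ [514.8  50.7] 18.5 mean [0.5145 0.0511]
red 0 126 z 0.0096 circ [519.7  53.5] 39.9 mean [0.498  0.0447]
blue 0.11 209 z 0.1396 circ [521.4 -25. ] 16.7 mean [ 0.5216 -0.0258]
yellow 0.11 248 z 0.1395 circ [ 529.  -105.8] 18.0 mean [ 0.5287 -0.1058]
yellow 0 132 z 0.0097 circ [ 528.1 -102.5] 34.4 mean [ 0.5184 -0.0878]
jar (array([ 527.47918701, -324.25692749]), 22.467199325561523) start pan 528.2,-327.8
46.125 [0.4244041  0.35791429 0.26462519]
```

View pics/top2.png

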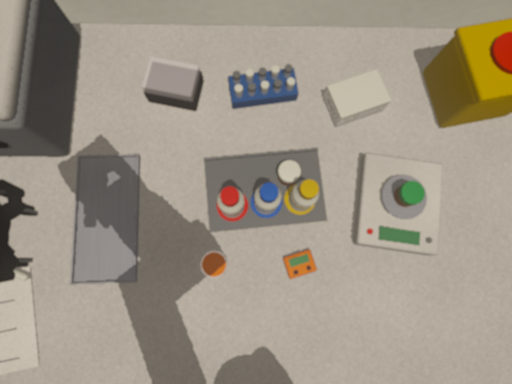

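The top view shows the red (231,203), blue (267,197) and yellow (305,195) bottles upright on their own mats, and the green jar on the pan at (410,193). The white jar is unmoved at (289,171), and all positions are within about 4 mm.

```bash
python3 -c "
from bench import bot
print(bot.finish_job())"
```

```text
the job is handed in; nothing more can be done
None
```

I handed the job in after 46 s on the robot's clock (limit 144 s): the green-lidded jar is on the balance pan and each bottle is back on its own mat, all within about 4 mm of centre by the cameras, and the white-lidded jar was not moved; the hand-in call returned no verdict.

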